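Pin the hold-down bar over a bored hub

ROBOT

A 6-joint arm with a two-finger parallel gripper is mounted at the origin on the work surface. World frame = base frame: x ahead of the robot, y to its left, z up, the work surface at z = 0. Lengths are in m, angles in rad, forces in N, time in s.
With the tool pointing down it reaches from about 0.325 to 0.9 m from the base axis. Payload 3.5 kg.
Tool frame: the origin (TCP) lies on the centre line of the jaws, within the pads' length; the fingertips stand env.tip_reach ahead of it and the grasp point (between the pads) lies 11 mm behind it (env.tip_reach is the distance from the TCP to the fingertips, in m); z points along the fingers, y is the direction in which the jaws open and shut (so a half turn about z gives the same grasp; the last joint's range is limited). The gripper opens to 85 mm and grips with 20 to 120 N. Pads are 22 mm wide; open, the fingers measure 114 mm over their backs; the gripper's body (76 mm by 85 mm) begins 54 mm behind the grasp point. The pads swing forward as they close: fully open they stand 13 mm farther back than shut.
Start: joints at [-1.408, 0.276, -0.026, 1.268, 0, 1.467], TCP at [0.164, -0.603, 0.239] pointing down, gripper open.
Joint ranges: [-3.12, 3.12], [-0.85, 1.88], [-1.08, 1.24], [-1.95, 2.15], [-1.57, 1.53], [-3.14, 3.14]. Speed limits (rad/s): [2.57, 2.57, 3.14, 3.14, 3.14, 3.14].

INTERFACE

Orientations are given as a unit quaternion [x, y, z, w].
In Python, from bench import env gives the robot as it stands. The module is installed in compiled form; this text tells all that it offers.
- The arm moves only by the shell command python3 -m pendant 'ROWS' [FORCE]. ROWS is text: rows parted by semicolons, each of 7 numbers parted by spaces: the turn, a rotation vector about the world's x, y, z in rad, then the shift along the world's x, y, z in cm, then the opening in per cent of the stroke, from 0 (shut) to 100 (fully open). In form: wx wy wz dx dy dz jaw; .... A call has 1 to 20 rows; each row shifts and turns the commanded pose from where the row before left it; what a row does not reach is not made up. A row lasts 1/8 s, in which the tool goes at most 62.5 mm and 10.7 degrees, less where a joint would pass 70% of its speed; a pose out of reach is approached as far as the arm can. A call with a gripper value outside its range is refused whole. The fingers move at their own pace and stop on an object; FORCE is the grip in N (left out, the last holds). Time passes only in rows, so rows that do not move let the fingers close. It gives the time, the measured TCP pose, the force and the opening at its end, in the units of the state.
- env.read_state(): the state, without advancing time (a new reading comes with each control period).
- env.camera(name): name is "scene" or "top" or "wrist"; returns (picture, depth): 480x640x3 uint8, blue, green, red; 480x640 float32, m along the optical axis (not along the pixel's ray), 0 where there is no reading.
- env.camera_params(name): a dict with "camera_matrix" (3x3 intrinsics, pixels), "R" (3x3) and "t" (3): a world point X has camera coordinates R X + t. Camera axes: x right, y down, z forward; pixel columns grow to the right and rows downward; lengths in m; the calibration is good to about 2 mm. A picture is of the moment at which its call begins: read the wrist's pose just before it. camera_params takes no time and is no camera call; for the wrist camera it gives the pose at the moment of the call.
- env.sign_off(): hands the job in, once; it reports no verdict.
The state is a dict: "clock": time; "joint_pos": joint angles; "joint_vel": joint speeds; "joint_efforts": joint torques, N m; "position": TCP position; "ee_rot": TCP orientation; "wrist_force": force on the tool from outside, world axes, zero at the start; "torque": the same for the moment, N m; "grip_width": opening from 0.0 (shut) to 1.0 (fully open).
Only numpy, scipy, OpenCV 4.12 (cv2) and the standard library are available. Lean on these libraries where they do the work, as an engineer would, in place of code of your own. Each camera call takes 0.05 s, during which the arm holds its last target. There are 200 camera calls.

TASK

Clamp the bored hub in the bench fixture: set it flange down over the fixture's post, swing the hold-down bar down over it until its eye is fully home in the fork, push the headed pin through fork and eye until its head is hard against the fork, then slide the keeper all the way in behind the pin's head. Do it in that order, and leave the other things on the bench (also the solid blank that looks like the hub) where they are.

Things in the scene. Friction and masses are not known exactly. Their poses are not given: they have to be found in the camera images.
- fixture: Dark steel clamp fixture fixed to the bench. Frame: origin on the bench surface, z up; x from the pin-head side through the fork, y from the hinge to the fork. Base plate x -112..52, y -142..192, 20 thick. Pin rest: block x -108..-28, y 78..122, top z 60, with two lips to z 64; the pin's head stands between them. Keeper guide block: x -56..-34, y 124..184, top z 66 (mm)
- post_foot (a point): Foot of the post, on top of the base plate, at fixture (0,10,20) mm: the hub's underside centre goes here. Post dia 22, 26 tall, its upper 8 tapered. Axes as the fixture's
- hinge (a point): Centre of the bar's hinge axis (along x), at fixture (0,-100,74) mm, between two ears with tops at z 90. Axes as the fixture's
- fork_mouth (a point): Centre of the hole's mouth in the fork's near cheek, on its outer face, where the pin head seats; at fixture (-28,100,74) mm. Pin goes in along +x; axes as the fixture's. Near cheek x -28..-8, far cheek x 8..20, both y 82..118, tops z 94 (fixture mm), holes dia 14
- bar (a joint): Angle of the hold-down bar in rad: 0 = level, eye home in the fork; grows as it opens, 1.57 = upright. A stiff hinge, it stays where it is left; about 5 N near its end moves it
- bar_eye (a point): Centre of the eye's hole (dia 14) in the bar, 200 mm from the hinge axis; x along the hinge axis, y from hinge to eye, z the bar's upper side. Bar: steel, 30 wide, 12 thick (z +-6) up to 170 from the hinge; then the eye, a plate 12 thick (x), 36 tall (z +-18), 165 to 215 from the hinge. Level, its underside is 3 mm above the seated hub
- pin: Steel headed pin lying level, tip 8 to 14 mm inside the near cheek's hole. Origin: centre of the head's seating face; x along the shank to the tip. Shank dia 12, 62 long, last 6 tapered; head dia 28, 10 thick (x -10..0). Push the head along fixture +x; seated, origin is at fork_mouth. Not before the bar is home
- keeper (a joint): Travel of the keeper in m: 0 = fully out, 0.038 = fully in behind the seated head. Slides along the fixture's -y, needs about 3 N
- keeper_end (a point): Centre of the keeper's outer (+y) end face; push it to -y. Axes as the fixture's. Keeper: steel plate 8 (x) x 45 (y) x 22 (z +-11) mm, reaching 45 towards -y from here, with a post dia 12, 16 tall on top, centred 9 from this end. It passes 3 behind a seated head; a pin that is not home blocks it
- hub: Turned aluminium hub with a through BORE of dia 26: flange dia 64, 10 thick at the bottom, boss dia 40 above it, 45 tall in all. Origin: centre of the underside, z up. Grasp it by the boss. Stands at the bench's left, swapped at random with the blank and the collar
- blank: BYSTANDER. Turned aluminium blank with the hub's very outline (flange dia 64 x 10, boss dia 40, 45 tall) but SOLID: no bore. Origin: centre of underside, z up
- collar: BYSTANDER. Plain steel ring, outside dia 68, inside dia 48, 18 tall. Origin: centre of underside
- jar: BYSTANDER. Glass jar with steel cap, dia 72, 100 tall. Origin: centre of underside
- tin: BYSTANDER. White paint tin, dia 90, 110 tall. Origin: centre of underside
- offcut: BYSTANDER. Wooden offcut 70 x 130 x 35. Origin: centre of underside
- screwdriver: BYSTANDER. Screwdriver lying along its x axis, about 200 long
- wrench: BYSTANDER. Wrench lying along its x axis, about 180 long
There are look-alikes about, which are no part of the job. Leave any black, blue or purple look-alike of the hub alone.

How it is judged:
By the outcome, as a careful person would: the job done as asked, in the order asked, and still so for the second after the job is handed in, with the robot touching nothing.
It also fails if it takes over 69 s, if anything falls off the work surface, if the arm or the gripper's body presses on something with over 40 N, if the wrist force passes 120 N, or if a joint passes its speed limit or range.

## Working session

There is one attempt and no reset: what is moved stays moved. The work goes in short steps, Python scripts to look and compute and a shell command to move; the robot and the scene stay as the last step left them, time stands still between calls to the robot, and variables do not carry over. Pictures are saved under pics/ and viewed, and the job is handed in when it is done.

```bash
mkdir -p pics
cat > h.py <<'E'
import numpy as np,cv2
from bench import env
def ray(name,P,z,cp=None):
    c=cp or env.camera_params(name);K,R,t=map(np.array,(c["camera_matrix"],c["R"],c["t"]))
    o=-R.T@t;P=np.atleast_2d(np.array(P,float))
    d=np.c_[(P[:,0]-K[0,2])/K[0,0],(P[:,1]-K[1,2])/K[1,1],np.ones(len(P))]@R
    return o+d*((z-o[2])/d[:,2])[:,None]
def cloud(name,dep,cp=None):
    c=cp or env.camera_params(name);K,R,t=map(np.array,(c["camera_matrix"],c["R"],c["t"]))
    v,u=np.mgrid[:480,:640];X=np.stack([(u-K[0,2])/K[0,0]*dep,(v-K[1,2])/K[1,1]*dep,dep],-1)
    return (X-t.reshape(3))@R
def proj(name,X,cp=None):
    c=cp or env.camera_params(name);K,R,t=map(np.array,(c["camera_matrix"],c["R"],c["t"]))
    q=(np.atleast_2d(X)@R.T+t.reshape(3))@K.T;return q[:,:2]/q[:,2:]
E
python3 - <<'E'
from h import *
print(env.tip_reach,env.read_state())
for n in("scene","top"):
    p,d=env.camera(n);cv2.imwrite(f"pics/{n}0.png",p);np.save(f"{n}0.npy",d);c=env.camera_params(n);print(n,c)
E
```

```text
0.008 {'clock': 0.0, 'joint_pos': array([-1.40839609e+00,  2.77165595e-01, -2.79097841e-02,  1.26801694e+00,
        3.68479768e-06,  1.46739748e+00]), 'joint_vel': array([-0.00071147,  0.00072229,  0.00107163,  0.00100097, -0.00030696,
       -0.00140452]), 'joint_efforts': array([ 4.82319811e-04, -4.45508695e+01,  2.95200545e+01,  1.62933196e-02,
       -1.11124248e-04, -6.90919791e-06]), 'position': array([ 0.16404055, -0.60228012,  0.23812585]), 'ee_rot': array([ 9.91181193e-01,  1.32508583e-01, -3.20201101e-05, -1.14754874e-03]), 'wrist_force': array([-0.4019115 ,  0.26448855, -0.4849591 ]), 'torque': array([-0.01775287, -0.00382221, -0.02193881]), 'grip_width': 1.0000081159719463}
scene {'camera_matrix': array([[484.80733555,   0.        , 316.48575426],
       [  0.        , 484.80733555, 242.33204991],
       [  0.        ,   0.        ,   1.        ]]), 'R': array([[ 0.68438385,  0.72903961,  0.0109539 ],
       [ 0.60271968, -0.55721947, -0.57117025],
       [-0.41030201,  0.39750182, -0.82075853]]), 't': array([-0.45033956, -0.28197896,  1.40393365])}
top {'camera_matrix': array([[498.67481097,   0.        , 313.47757478],
       [  0.        , 498.67481097, 235.70050146],
       [  0.        ,   0.        ,   1.        ]]), 'R': array([[ 1.63640469e-05, -9.99976120e-01, -6.91085708e-03],
       [-9.95103642e-01,  6.66764490e-04, -9.88347005e-02],
       [ 9.88369482e-02,  6.87863638e-03, -9.95079867e-01]]), 't': array([0.05685483, 0.58819532, 1.25767131])}
```

View pics/scene0.png

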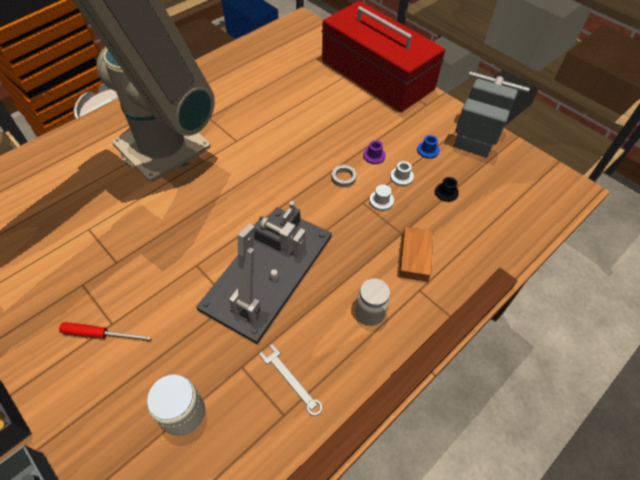

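View pics/top0.png

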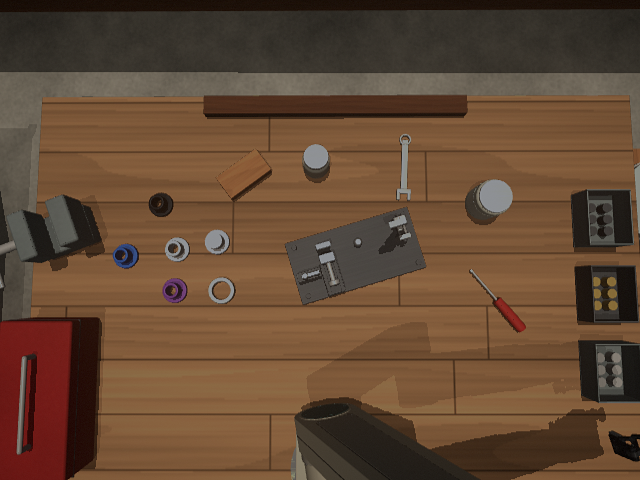

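The top view has five hub-like things: silver with a dark bore (177,249), silver with a plain top (217,242), and blue (125,256), purple (175,290) and black (160,205) look-alikes. The hub should be the silver one at (177,249), because it shows a bore. I'll confirm that in a crop and measure the fixture.

Run:
```python
from h import *
p=cv2.imread("pics/top0.png");s=cv2.imread("pics/scene0.png");d=np.load("top0.npy")
a=cv2.resize(p[220:320,100:250],(600,400),interpolation=cv2.INTER_CUBIC)
cv2.imwrite("pics/hubs.png",a)
cv2.imwrite("pics/fix_top.png",cv2.resize(p[195:315,275:435],(800,600),interpolation=cv2.INTER_CUBIC))
cv2.imwrite("pics/fix_sc.png",cv2.resize(s[190:350,190:350],(600,600),interpolation=cv2.INTER_CUBIC))
X=cloud("top",d)
hsv=cv2.cvtColor(p,cv2.COLOR_BGR2HSV)
# plate: points height 12..28mm in region
m=np.zeros(d.shape,np.uint8);m[195:315,275:435]=255
m[(hsv[...,1]>90)]=0
m=cv2.morphologyEx(m,cv2.MORPH_OPEN,np.ones((3,3)))
cs,_=cv2.findContours(m,cv2.RETR_EXTERNAL,cv2.CHAIN_APPROX_NONE);c=max(cs,key=cv2.contourArea)
print(cv2.contourArea(c),cv2.boxPoints(cv2.minAreaRect(c)))
W=ray("top",c[:,0,:],0.02)[:,:2]
r=cv2.minAreaRect((W*1000).astype(np.float32));print(r);print(cv2.boxPoints(r))
print("plate z",np.median(X[250:290,345:390][...,2][m[250:290,345:390]>0]))
# silver things
for n,u,v in(("hub",177,249),("blank",217,242)):
    Z=X[v-14:v+15,u-14:u+15];S=hsv[v-14:v+15,u-14:u+15,1]
    print(n,"zmax",np.percentile(Z[...,2],97),"centre px z",Z[14,14],)
    mm=((Z[...,2]>.035)).astype(np.uint8)
    k,_=cv2.findContours(mm,cv2.RETR_EXTERNAL,cv2.CHAIN_APPROX_NONE);k=max(k,key=cv2.contourArea)
    (cx,cy),rad=cv2.minEnclosingCircle(k);print(cx+u-14,cy+v-14,rad,ray("top",[cx+u-14,cy+v-14],.045))
```

```text
7965.0 [[284.03198 243.50546]
 [407.45587 206.1043 ]
 [425.90833 266.9975 ]
 [302.48444 304.39868]]
((538.7482299804688, -50.33836364746094), (164.3176727294922, 333.1378173828125), 16.8668270111084)
[[ 411.79407   85.2268 ]
 [ 508.45337 -233.58   ]
 [ 665.7024  -185.90353]
 [ 569.0431   132.90327]]
plate z 0.01790626123581624
hub zmax 0.04491161301276406 centre px z [ 0.55653755  0.41855247 -0.00585962]
173.71739101409912 247.93478298187256 8.335291862487793 [[0.55556978 0.412677   0.045     ]]
blank zmax 0.04617715185649598 centre px z [0.57072874 0.30263733 0.0444735 ]
213.6445779800415 239.51204776763916 8.412832260131836 [[0.5770579  0.31122443 0.045     ]]
```

View pics/hubs.png

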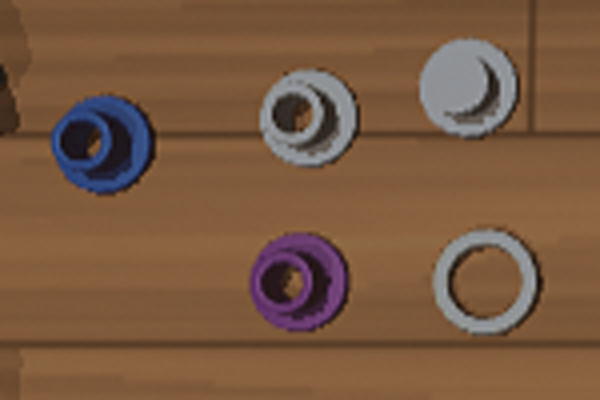

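View pics/fix_top.png

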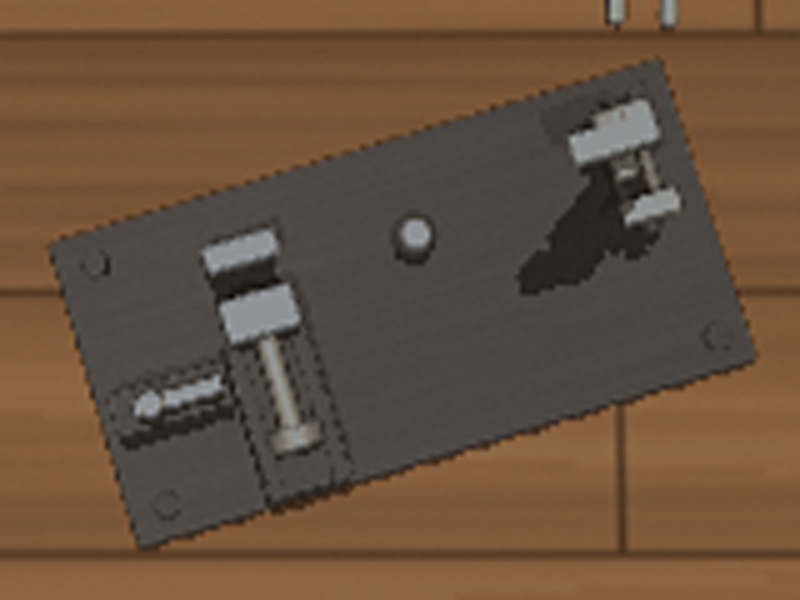

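View pics/fix_sc.png

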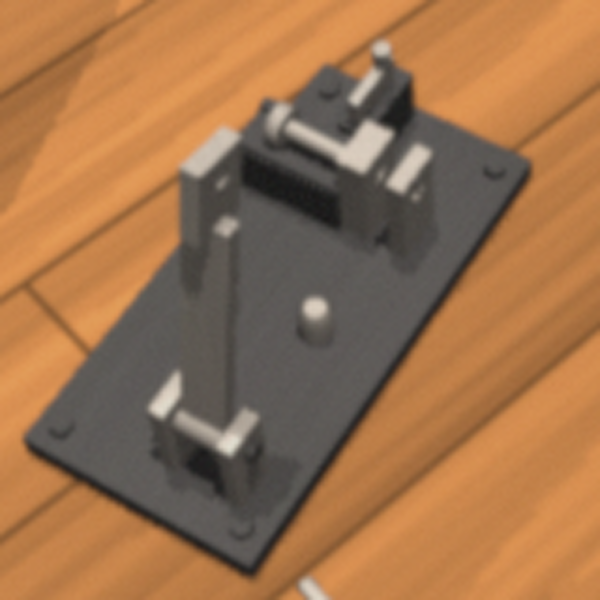

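The crop confirms it: the silver piece at (177,249) has a through bore with wood showing through, so it's the hub. The silver piece at (217,242) is solid, so it's the blank. The fixture's yaw is about 16.9°, with the post near (0.572,-0.056). The bar stands roughly upright. Next I'll move to look at the fixture with the wrist camera.

```bash
python3 -m pendant '0 0 0.176 1.87 3.24 0.78 65; 0 0 0.176 1.87 3.24 0.78 65; 0 0 0.176 1.87 3.24 0.78 65; 0 0 0.176 1.87 3.24 0.78 65; 0 0 0.176 1.87 3.24 0.78 65; 0 0 0.176 1.87 3.24 0.78 65; 0 0 0.176 1.87 3.24 0.78 65; 0 0 0.176 1.87 3.24 0.78 65; 0 0 0.176 1.87 3.24 0.78 65; 0 0 0.176 1.87 3.24 0.78 65; 0 0 0.176 1.87 3.24 0.78 65; 0 0 0.176 1.87 3.24 0.78 65; 0 0 0.176 1.87 3.24 0.78 65; 0 0 0.176 1.87 3.24 0.78 65; 0 0 0.176 1.87 3.24 0.78 65; 0 0 0.176 1.87 3.24 0.78 65; 0 0 0.176 1.87 3.24 0.78 65; 0 0 0.176 1.87 3.24 0.78 65; 0 0 0 0 0 0 65' 40
python3 - <<'E'
from h import *
s=env.read_state();print(s["joint_pos"],s["ee_rot"],s["wrist_force"])
c=env.camera_params("wrist");p,d=env.camera("wrist");cv2.imwrite("pics/w1.png",p);np.savez("w1.npz",d=d,**c)
print(c, -np.array(c["R"]).T@np.array(c["t"]))
# fixture frame estimate
a=np.deg2rad(16.867);x=np.array([np.cos(a),np.sin(a)]);y=np.array([-np.sin(a),np.cos(a)]);o=np.array([.53875,-.05034])+.030*x-.025*y
f=lambda X,Y,Z:np.r_[o+x*X/1e3+y*Y/1e3,Z/1e3]
q=p.copy()
for P in((0,10,46),(-28,100,74),(0,-100,74),(-112,-142,20),(-112,192,20),(52,192,20),(52,-142,20),(-8,82,94),(20,118,94)):
    u=proj("wrist",f(*P),c)[0];cv2.drawMarker(q,tuple(int(k) for k in u),(0,0,255),0,10);
    t=proj("top",f(*P))[0];print(P,f(*P),u,t)
cv2.imwrite("pics/w1m.png",q)
E
```

```text
clock: 2.48
position: [0.5016, -0.0182, 0.3796]
ee_rot: [-0.147, 0.989, 0.0, 0.0]
wrist_force: [-0.0, 0.1, -0.0]
grip_width: 0.651
[-1.65272175e-01  1.39841420e-02 -4.15444626e-02  1.51519993e+00
  2.20826927e-04 -4.60789534e-01] [-1.47221609e-01  9.89103526e-01  9.46105457e-05  6.62476933e-05] [-0.03382695  0.0553015  -0.04257891]
{'camera_matrix': array([[349.76917381,   0.        , 321.83992827],
       [  0.        , 349.76917381, 239.7891139 ],
       [  0.        ,   0.        ,   1.        ]]), 'R': array([[-2.90220364e-01,  9.56959553e-01, -7.43750700e-04],
       [ 9.16865710e-01,  2.78283411e-01,  2.86209038e-01],
       [ 2.74097446e-01,  8.23817717e-02, -9.58166913e-01]]), 't': array([ 0.16422191, -0.53211648,  0.37734154])} [ 0.43211154 -0.0401606   0.51397487]
(0, 10, 46) [ 0.57181169 -0.05599018  0.046     ] [281.9589664  232.39757125] [357.7340188  241.44209258]
(-28, 100, 74) [0.51890263 0.02201387 0.074     ] [348.7334395  217.23607739] [327.33767355 261.7485269 ]
(0, -100, 74) [ 0.60372831 -0.16125808  0.074     ] [195.72702698 238.05436865] [400.80710416 227.67488925]
(-112, -142, 20) [ 0.5087328  -0.23394819  0.02      ] [170.24943558 148.34738191] [426.15158242 266.64213083]
(-112, 192, 20) [0.41182234 0.08568342 0.02      ] [414.51597456 148.37217176] [302.1875609  304.50173448]
(52, 192, 20) [0.5687672  0.13326819 0.02      ] [406.2230952  261.22418109] [284.00188986 243.52785415]
(52, -142, 20) [ 0.66567766 -0.18636342  0.02      ] [183.7872878 261.1519592] [406.56122668 206.47424964]
(-8, 82, 94) [0.54326497 0.01059123 0.094     ] [335.14138139 236.45635641] [332.15815505 251.38545348]
(20, 118, 94) [0.55961499 0.05316677 0.094     ] [363.19421173 257.60943281] [314.72399332 244.72113104]
```

View pics/w1m.png

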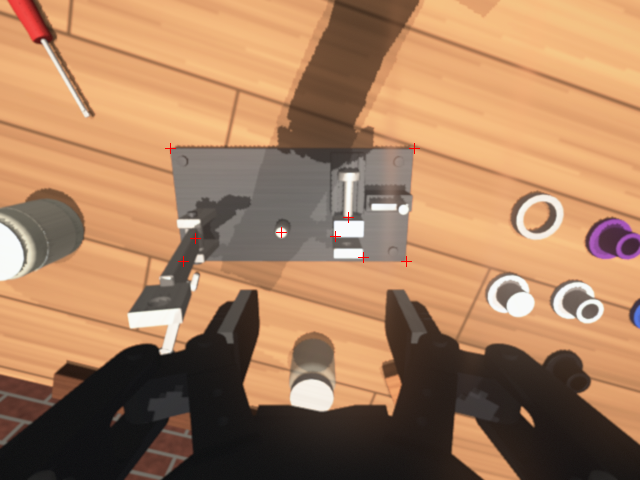

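The markers from my fixture estimate fall on the plate corners, post (281,231), fork and hinge to within a pixel or so. Next I'll hover over the hub.

```bash
python3 -m pendant '0 0 0 0.6 4.3 -1 65; 0 0 0 0.6 4.3 -2 65; 0 0 0 0.6 4.3 -2.5 65; 0 0 0 0.6 4.3 -2.5 65; 0 0 0 0.6 4.3 -2.5 65; 0 0 0 0.6 4.3 -2.5 65; 0 0 0 0.6 4.3 -2.5 65; 0 0 0 0.6 4.3 -2.5 65; 0 0 0 0.6 4.3 -2.5 65; 0 0 0 0 4.3 -1 65; 0 0 0 0 0 0 65; 0 0 0 0 0 0 65' 40
cat > look.py <<'E'
import sys
from h import *
def look(tag,n="wrist"):
    c=env.camera_params(n);s=env.read_state();p,d=env.camera(n);cv2.imwrite(f"pics/{tag}.png",p);np.save(f"{tag}.npy",d)
    print("pos",s["position"].round(4),"F",s["wrist_force"].round(1));return p,d,c
E
python3 - <<'E'
from look import *
p,d,c=look("w2");X=cloud("wrist",d,c)
# top ring of silver hub: points 40..50mm high near expected
g=X[...,2];m=((abs(g-.045)<.006)&(np.hypot(X[...,0]-.5556,X[...,1]-.4127)<.035)).astype(np.uint8)*255
cs,_=cv2.findContours(m,cv2.RETR_EXTERNAL,cv2.CHAIN_APPROX_NONE);k=max(cs,key=cv2.contourArea)
W=ray("wrist",k[:,0],.045,c)[:,:2]*1000;print(cv2.minEnclosingCircle(W.astype(np.float32)),cv2.fitEllipse(W.astype(np.float32)),cv2.boundingRect(k))
m=((abs(g-.010)<.005)&(np.hypot(X[...,0]-.5556,X[...,1]-.4127)<.045)).astype(np.uint8)*255
cs,_=cv2.findContours(m,cv2.RETR_EXTERNAL,cv2.CHAIN_APPROX_NONE);k=max(cs,key=cv2.contourArea)
W=ray("wrist",k[:,0],.010,c)[:,:2]*1000;print(cv2.minEnclosingCircle(W.astype(np.float32)))
E
```

```text
clock: 4.03
position: [0.5548, 0.4087, 0.1643]
ee_rot: [-0.145, 0.989, -0.001, -0.001]
wrist_force: [-0.0, -0.7, -0.3]
grip_width: 0.65
pos [0.5548 0.4087 0.1643] F [-0.  -0.7 -0.3]
((554.8059692382812, 414.5976867675781), 20.151777267456055) ((554.7467651367188, 414.69451904296875), (38.277164459228516, 39.57575607299805), 106.28970336914062) (306, 213, 51, 51)
((554.9800415039062, 414.74945068359375), 31.85465431213379)
```

View pics/w2.png

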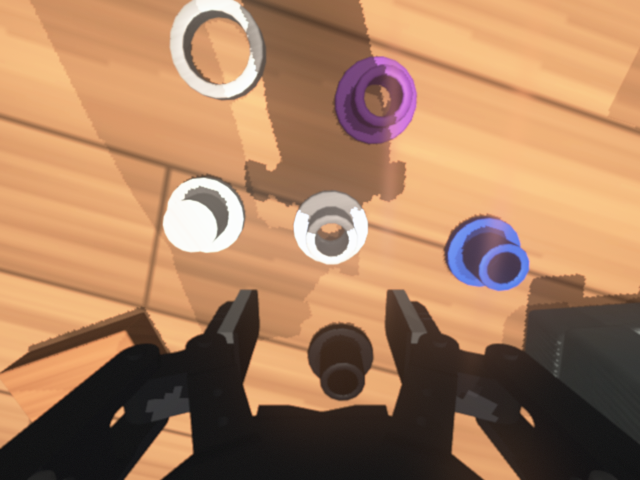

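The picture shows the hub with its open bore at (331,230), centred at (0.5549,0.4147). The blank is at (190,215) and the purple look-alike at (375,100). Now I'll lower and grasp.

```bash
python3 -m pendant '0 0 0 0 0.6 -4 65; 0 0 0 0 0 -4 65; 0 0 0 0 0 -3 65; 0 0 0 0 0 -2 65; 0 0 0 0 0 -0.8 65; 0 0 0 0 0 0 65; 0 0 0 0 0 0 35; 0 0 0 0 0 0 35; 0 0 0 0 0 0 35; 0 0 0 0 0 0 35' 50
python3 - <<'E'
from look import *
look("w3")
E
```

```text
clock: 5.32
position: [0.5562, 0.4167, 0.0286]
ee_rot: [-0.146, 0.989, 0.0, 0.002]
wrist_force: [1.0, -1.0, 6.3]
grip_width: 0.45
pos [0.5562 0.4167 0.0286] F [ 1.  -1.   6.3]
```

View pics/w3.png

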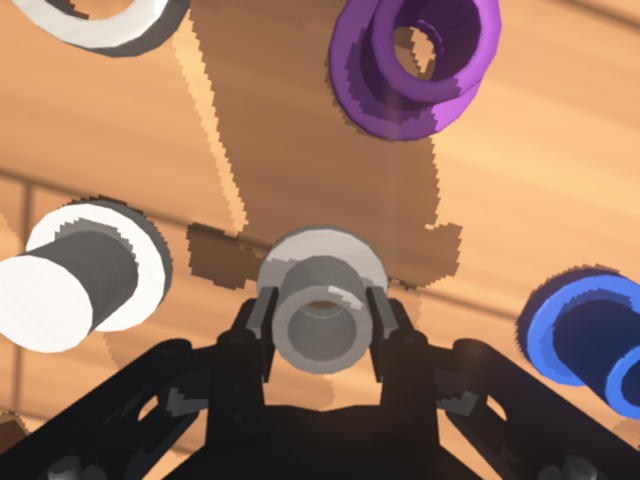

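The hub is gripped by the boss (width 0.45, about 38 mm), with the tips lightly on the flange. Next I'll lift it and refine the post position and bar angle from the earlier picture.

```bash
python3 -m pendant '0 0 0 0 0 2 35; 0 0 0 0 0 5 35; 0 0 0 0 0 5 35; 0 0 0 0 0 5 35; 0 0 0 0 0 0 35'
cat > fx.py <<'E'
from look import *
a=np.deg2rad(16.867);ex=np.array([np.cos(a),np.sin(a)]);ey=np.array([-np.sin(a),np.cos(a)]);o=np.array([.53875,-.05034])+.030*ex-.025*ey
def f(X,Y,Z):return np.r_[o+ex*X/1e3+ey*Y/1e3,Z/1e3]
def inv(P):
    P=np.asarray(P);return np.stack([(P[...,:2]-o)@ex*1e3,(P[...,:2]-o)@ey*1e3,P[...,2]*1e3],-1)
E
python3 - <<'E'
from fx import *
z=np.load("w1.npz");c={k:z[k] for k in("camera_matrix","R","t")};d=z["d"];X=inv(cloud("wrist",d,c));p=cv2.imread("pics/w1.png")
m=(np.hypot(X[...,0],X[...,1]-10)<20)&(abs(X[...,2]-46)<5);print("post top",m.sum(),X[m].mean(0).round(1))
m=(np.hypot(X[...,0],X[...,1]-10)<20)&(p.min(2)>150);v,u=np.nonzero(m);print(u.mean(),v.mean(),inv(ray("wrist",[u.mean(),v.mean()],.046,c)))
m=(abs(X[...,0])<30)&(X[...,1]<-60)&(X[...,1]>-250)&(X[...,2]>100)&(X[...,2]<320)
Q=X[m];print(len(Q),Q.min(0),Q.max(0))
for lo in range(100,320,20):
    q=Q[(Q[:,2]>=lo)&(Q[:,2]<lo+20)]
    if len(q)>5:print(lo,np.percentile(q,[5,50,95],axis=0).round(0).tolist())
p,d,c=look("w4");X=cloud("wrist",d,c);s=env.read_state();P=s["position"];zt=P[2]+.0164
m=((abs(X[...,2]-zt)<.004)&(np.hypot(X[...,0]-P[0],X[...,1]-P[1])<.03)).astype(np.uint8)
cs,_=cv2.findContours(m,0,1);k=max(cs,key=cv2.contourArea);W=ray("wrist",k[:,0],zt,c)[:,:2]
print("hub ring in hand rel TCP (fixture axes mm)",[(np.array(cv2.minEnclosingCircle((W*1e3).astype(np.float32))[0])-P[:2]*1e3)@e for e in(ex,ey)],cv2.boundingRect(k), np.percentile(X[m>0][:,2],[5,50,95]),P)
E
```

```text
clock: 6.0
position: [0.5575, 0.4182, 0.2029]
ee_rot: [-0.146, 0.989, 0.002, 0.005]
wrist_force: [0.0, 0.4, -4.8]
grip_width: 0.448
post top 132 [-1.4  8.5 44.8]
280.78350515463916 232.09278350515464 [[-0.43809937  8.38333106 46.        ]]
2242 [-16.23340777 -99.86135584 100.65866422] [ 14.30265616 -60.00984315 288.99800519]
100 [[-16.0, -98.0, 101.0], [-11.0, -89.0, 110.0], [10.0, -86.0, 119.0]]
120 [[-16.0, -93.0, 121.0], [-12.0, -85.0, 130.0], [10.0, -82.0, 139.0]]
140 [[-16.0, -89.0, 142.0], [-11.0, -81.0, 150.0], [10.0, -78.0, 159.0]]
160 [[-16.0, -85.0, 161.0], [-11.0, -76.0, 170.0], [10.0, -73.0, 179.0]]
180 [[-16.0, -81.0, 181.0], [-12.0, -72.0, 190.0], [9.0, -69.0, 199.0]]
200 [[-16.0, -77.0, 201.0], [-14.0, -68.0, 209.0], [2.0, -65.0, 219.0]]
220 [[-16.0, -75.0, 222.0], [-14.0, -65.0, 234.0], [-6.0, -61.0, 240.0]]
240 [[-13.0, -81.0, 240.0], [-7.0, -70.0, 247.0], [-6.0, -61.0, 258.0]]
260 [[-7.0, -77.0, 261.0], [-6.0, -68.0, 266.0], [-1.0, -61.0, 279.0]]
280 [[-7.0, -74.0, 282.0], [-2.0, -68.0, 286.0], [5.0, -61.0, 288.0]]
pos [0.5575 0.4182 0.2029] F [ 0.   0.4 -4.8]
hub ring in hand rel TCP (fixture axes mm) [np.float64(-3.264074401272223), np.float64(-0.06756951910431784)] (245, 277, 156, 97) [0.21268273 0.21836089 0.21938947] [0.55564299 0.41698354 0.19916354]
```

View pics/w4.png

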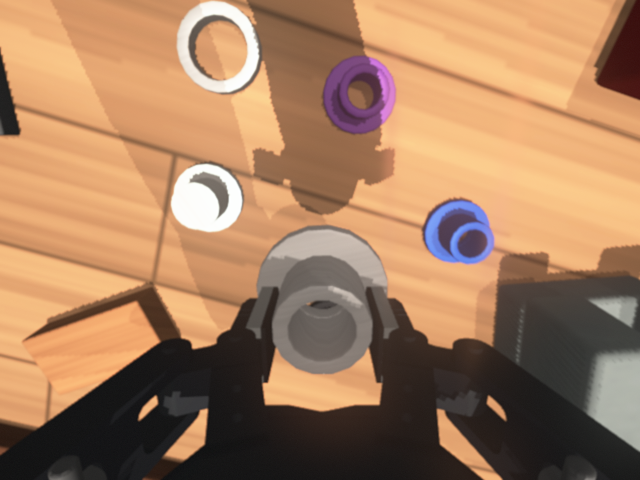

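The bar leans toward the post: slope gives an angle of about 1.36, with the eye's front at y≈-37 and z≈280. That's too close to the wrist during placement, so I'll nudge it back to about upright first. I'll carry the hub next to it.

```bash
python3 -m pendant '0 0 0 0.12 -2.5 1 35; 0 0 0 0.13 -4.8 1 35; 0 0 0 0.12 -5 0.6 35; 0 0 0 0.13 -5 0 35; 0 0 0 0.12 -5 0 35; 0 0 0 0.12 -5 0 35; 0 0 0 0.13 -5 0 35; 0 0 0 0.12 -5 0 35; 0 0 0 0.13 -5 0 35; 0 0 0 0.1 -3 0 35; 0 0 0 0 0 0 35; 0 0 0 0 0 0 35'
python3 - <<'E'
from fx import *
p,d,c=look("s5","scene");cv2.imwrite("pics/s5c.png",cv2.resize(p[90:350,130:430],(720,624)[:2] if 0 else (690,598)))
print(inv(env.read_state()["position"]))
look("w5")
E
```

```text
clock: 7.55
position: [0.5651, -0.0368, 0.2209]
ee_rot: [-0.145, 0.989, 0.001, -0.002]
wrist_force: [-0.3, 0.1, -6.1]
grip_width: 0.45
pos [ 0.5651 -0.0368  0.2209] F [-0.3  0.1 -6.1]
[ -0.32532024  30.58965104 221.2702787 ]
pos [ 0.5655 -0.0364  0.2213] F [ 0.4  0.6 -4.4]
```

View pics/s5c.png

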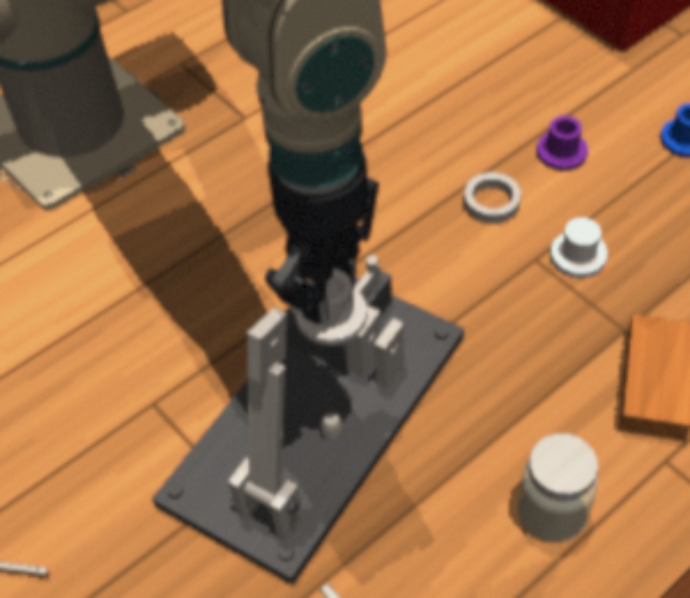

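View pics/w5.png

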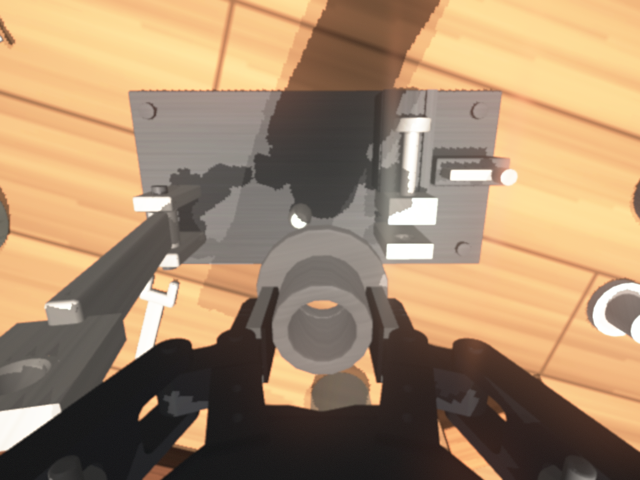

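The left finger's knuckle is beside the bar's eye, which is at the lower left of the wrist view (around 30,380). The wrist flange is about 95 mm wide, so the bar does need to go back. I'll push it slowly.

```bash
python3 -m pendant '0 0 0 0.22 -0.72 0 35; 0 0 0 0.22 -0.72 0 35; 0 0 0 0.22 -0.72 0 35; 0 0 0 0.22 -0.72 0 35; 0 0 0 0.18 -0.6 0 35; 0 0 0 0.18 -0.6 0 35'; python3 -m pendant '0 0 0 0.18 -0.6 0 35; 0 0 0 0.18 -0.6 0 35; 0 0 0 0.18 -0.6 0 35; 0 0 0 0.18 -0.6 0 35'
python3 - <<'E'
from fx import *
print(inv(env.read_state()["position"]))
p,d,c=look("w6")
E
```

```text
clock: 8.4
position: [0.5794, -0.0784, 0.2267]
ee_rot: [-0.145, 0.989, -0.001, 0.001]
wrist_force: [-9.9, 3.6, 12.8]
grip_width: 0.45
clock: 8.9
position: [0.5864, -0.1018, 0.2287]
ee_rot: [-0.145, 0.989, -0.0, 0.001]
wrist_force: [-15.9, 16.7, 24.3]
grip_width: 0.45
[  0.71117094 -38.06576688 228.73392496]
pos [ 0.5864 -0.1018  0.2287] F [-15.9  16.7  24.3]
```

View pics/w6.png

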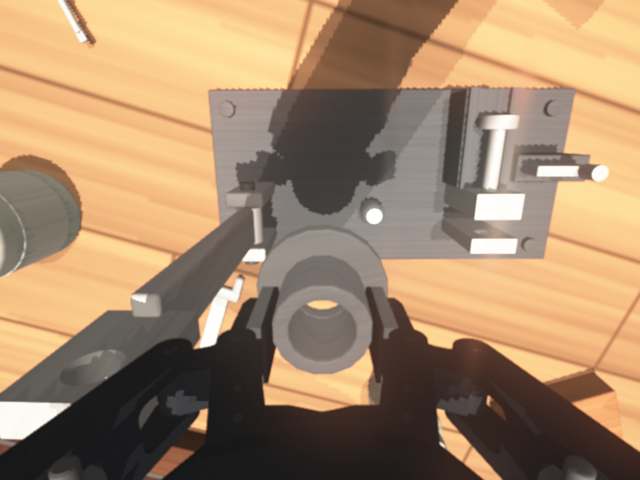

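```bash
python3 -m pendant '0 0 0 -0.3 1 0 35; 0 0 0 -0.6 2 0 35; 0 0 0 -0.6 2 0 35; 0 0 0 0 0 0 35'
python3 - <<'E'
from fx import *
print(inv(env.read_state()["position"]))
p,d,c=look("w7");X=inv(cloud("wrist",d,c))
for lo in range(80,300,20):
    m=(abs(X[...,0])<20)&(X[...,1]<-40)&(X[...,1]>-250)&(X[...,2]>lo)&(X[...,2]<lo+20);m[:,230:]=0
    if m.sum()>5:print(lo,np.percentile(X[m],[5,50,95],axis=0).round(0).tolist())
E
```

```text
clock: 9.45
position: [0.5711, -0.0503, 0.2224]
ee_rot: [-0.147, 0.989, 0.0, -0.0]
wrist_force: [-0.1, -0.4, -4.6]
grip_width: 0.444
[  0.92213158  15.63500023 222.35443661]
pos [ 0.5711 -0.0503  0.2224] F [-0.1 -0.4 -4.6]
80 [[-20.0, -108.0, 81.0], [-4.0, -94.0, 89.0], [18.0, -88.0, 98.0]]
100 [[-16.0, -99.0, 101.0], [-5.0, -92.0, 111.0], [11.0, -90.0, 119.0]]
120 [[-16.0, -97.0, 121.0], [-5.0, -89.0, 131.0], [11.0, -88.0, 139.0]]
140 [[-16.0, -95.0, 141.0], [-5.0, -87.0, 151.0], [11.0, -86.0, 159.0]]
160 [[-16.0, -93.0, 161.0], [-6.0, -85.0, 171.0], [11.0, -83.0, 179.0]]
180 [[-16.0, -90.0, 181.0], [-6.0, -82.0, 191.0], [11.0, -81.0, 199.0]]
200 [[-16.0, -88.0, 201.0], [-8.0, -80.0, 210.0], [10.0, -79.0, 219.0]]
220 [[-16.0, -87.0, 221.0], [-11.0, -78.0, 232.0], [-0.0, -65.0, 240.0]]
240 [[-14.0, -94.0, 241.0], [-6.0, -77.0, 249.0], [3.0, -63.0, 259.0]]
260 [[-7.0, -82.0, 261.0], [-6.0, -64.0, 268.0], [3.0, -60.0, 279.0]]
280 [[-12.0, -66.0, 281.0], [-7.0, -59.0, 286.0], [2.0, -41.0, 299.0]]
```

The bar is now at about 1.455 with the eye's front near y≈-58, which leaves about 20 mm to the wrist. Now I'll lower the hub to just above the post.

```bash
python3 -m pendant '0 0 0 0.19 -0.53 -2 35; 0 0 0 0 0 -4 35; 0 0 0 0 0 -4 35; 0 0 0 0 0 -2.5 35; 0 0 0 0 0 -1 35; 0 0 0 0 0 0 35; 0 0 0 0 0 0 35'
python3 - <<'E'
from fx import *
print(inv(env.read_state()["position"]))
p,d,c=look("w8");cv2.imwrite("pics/w8c.png",cv2.resize(p[200:440,200:440],(600,600)))
p,d,c=look("s8","scene");cv2.imwrite("pics/s8c.png",cv2.resize(p[150:330,180:360],(600,600),interpolation=cv2.INTER_CUBIC))
E
```

```text
clock: 10.38
position: [0.5749, -0.0574, 0.0891]
ee_rot: [-0.146, 0.989, -0.001, 0.001]
wrist_force: [0.6, -0.4, -4.7]
grip_width: 0.445
[ 2.59404584  7.78249598 89.10850767]
pos [ 0.5749 -0.0574  0.0891] F [ 0.6 -0.4 -4.7]
pos [ 0.575  -0.0573  0.0893] F [ 0.1 -1.1 -4.1]
```

View pics/w8c.png

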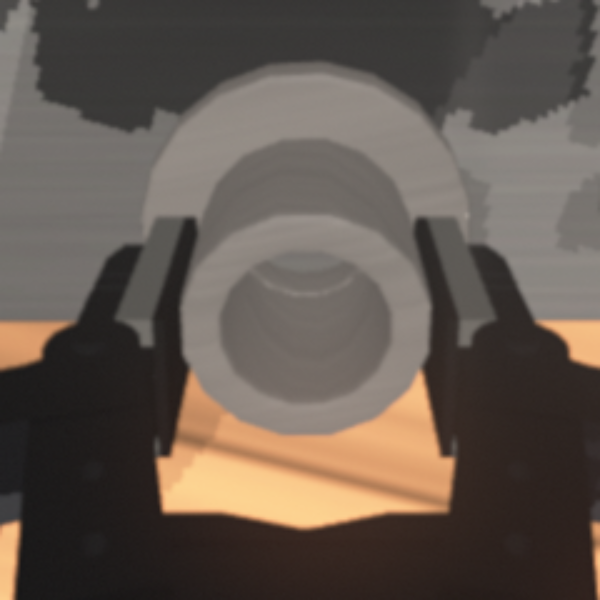

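View pics/s8c.png

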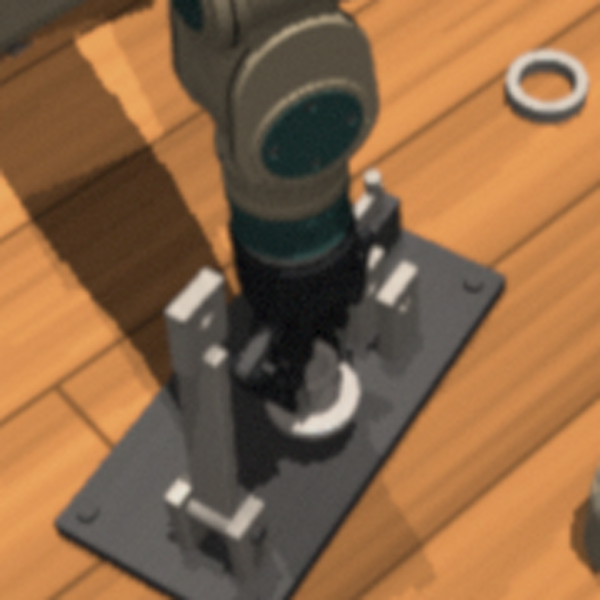

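```bash
python3 -m pendant '0 0 0 -0.2 0.17 -0.6 35; 0 0 0 0 0 0 35; 0 0 0 0 0 0 35'
python3 - <<'E'
from fx import *
s=env.read_state();print(s["position"],inv(s["position"]))
p,d,c=look("w9");X=cloud("wrist",d,c);zt=s["position"][2]+.0164
# boss ring: grey pixels on ring plane within image window between pads
I=(abs(X[...,2]-zt)<.004);I[:,:272]=0;I[:,374:]=0;I[:280]=0;I[376:]=0
v,u=np.nonzero(I);W=inv(ray("wrist",np.c_[u,v],zt,c));print(len(u),u.min(),u.max(),v.min(),v.max(),"ring x",W[:,0].min(),W[:,0].max(),"y",W[:,1].min(),W[:,1].max())
E
```

```text
clock: 10.85
position: [0.5713, -0.0551, 0.0816]
ee_rot: [-0.146, 0.989, 0.0, -0.0]
wrist_force: [1.1, 0.3, -5.2]
grip_width: 0.445
[ 0.57129325 -0.05514546  0.0816459 ] [-0.25104078 10.9588126  81.64589594]
pos [ 0.5713 -0.0551  0.0816] F [ 1.1  0.3 -5.2]
4807 272 373 280 373 ring x -22.60679211638571 17.299529422871625 y -9.6140673647172 29.664578371486485
```

```bash
python3 -m pendant '0 0 0 0.18 -0.08 0 35; 0 0 0 0 0 -0.7 35; 0 0 0 0 0 -0.5 35; 0 0 0 0 0 -0.4 35; 0 0 0 0 0 0 35'
python3 -c "
from fx import *
s=env.read_state();print(inv(s['position']),s['wrist_force'])"
```

```text
clock: 11.52
position: [0.5727, -0.0559, 0.065]
ee_rot: [-0.146, 0.989, 0.0, -0.001]
wrist_force: [-1.1, 0.2, -4.7]
grip_width: 0.446
[ 0.84041535  9.81318481 65.02141047] [-1.09623307  0.20061372 -4.66200993]
```

There's no contact force with the underside already 10 mm below the post top, so the hub is on the post. I'll carry on down.

```bash
python3 -m pendant '0 0 0 0 0 -0.5 35; 0 0 0 0 0 -0.5 35; 0 0 0 0 0 -0.4 35; 0 0 0 0 0 -0.2 35; 0 0 0 0 0 0 35'
python3 -c "
from fx import *
s=env.read_state();print(inv(s['position']),s['wrist_force'])"
```

```text
clock: 12.15
position: [0.5731, -0.056, 0.0495]
ee_rot: [-0.146, 0.989, 0.0, -0.0]
wrist_force: [-0.1, -0.3, -5.2]
grip_width: 0.452
[ 1.18859977  9.61659948 49.47638987] [-0.06441585 -0.29671532 -5.23564014]
```

```bash
python3 -m pendant '0 0 0 0 0 -0.2 35; 0 0 0 0 0 0 60; 0 0 0 0 0 0 65; 0 0 0 0 0 0 65; 0 0 0 0 0 2 65; 0 0 0 0 0 5 65; 0 0 0 0 0 5.5 65; 0 0 0 0 0 6 65; 0 0 0 0 0 6 65; 0 0 0 0 0 6 65; 0 0 0 0 0 3.5 65; 0 0 0 0 0 0 65'
python3 - <<'E'
from fx import *
print(inv(env.read_state()["position"]))
p,d,c=look("w10");X=inv(cloud("wrist",d,c))
m=(np.hypot(X[...,0],X[...,1]-10)<40)&(X[...,2]>55)&(X[...,2]<75);print("boss top",m.sum(),np.median(X[m],0).round(1),(X[m].min(0)+X[m].max(0))/2)
m=(np.hypot(X[...,0],X[...,1]-10)<40)&(X[...,2]>25)&(X[...,2]<35);print("flange",m.sum(),np.median(X[m],0).round(1),np.percentile(X[m],[1,99],axis=0))
E
```

```text
clock: 13.65
position: [0.575, -0.0564, 0.3921]
ee_rot: [-0.146, 0.989, -0.001, 0.004]
wrist_force: [1.0, 0.6, -0.5]
grip_width: 0.652
[  2.93428056   8.6918242  392.12683008]
pos [ 0.575  -0.0564  0.3921] F [ 1.   0.6 -0.5]
boss top 438 [ 0.5  7.7 64.2] [ 0.36223218  7.68543169 61.08490769]
flange 858 [-6.8  7.6 29.7] [[-29.19724913 -22.36820494  26.12832569]
 [ 31.63362804  38.04516711  33.15235437]]
```

View pics/w10.png

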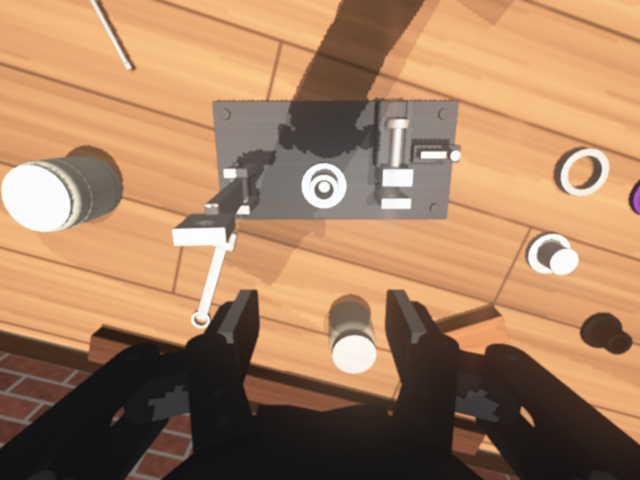

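The hub is seated: flange top at z≈30, boss top at about 64.5, and the post showing in the bore at (324,186). Next I'll turn the closed gripper 90° and go behind the bar's eye.

```bash
python3 -m pendant '0 0 0.1745 0.464 -1.64 0 0; 0 0 0.1745 0.464 -1.64 0 0; 0 0 0.1745 0.464 -1.64 0 0; 0 0 0.1745 0.464 -1.64 0 0; 0 0 0.1745 0.464 -1.64 0 0; 0 0 0.1745 0.464 -1.64 0 0; 0 0 0.1745 0.464 -1.64 0 0; 0 0 0.1745 0.464 -1.64 0 0; 0 0 0.1745 0.464 -1.64 0 0; 0 0 0 0 0 -4 0; 0 0 0 0 0 -4 0; 0 0 0 0 0 -3 0; 0 0 0 0 0 -1 0; 0 0 0 0 0 0 0' 60
python3 - <<'E'
from fx import *
s=env.read_state();print(inv(s["position"]),s["joint_pos"].round(2))
p,d,c=look("w11")
E
```

```text
clock: 15.45
position: [0.6142, -0.2033, 0.2662]
ee_rot: [0.802, -0.597, -0.001, 0.0]
wrist_force: [-0.8, 0.2, 0.4]
grip_width: -0.0
[  -2.16218964 -143.27004947  266.20335866] [-0.42  0.31  0.07  1.34 -0.   -2.28]
pos [ 0.6142 -0.2033  0.2662] F [-0.8  0.2  0.4]
```

View pics/w11.png

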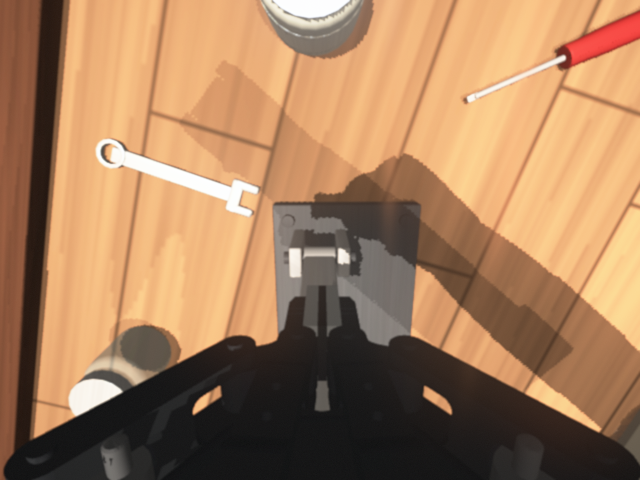

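```bash
python3 -m pendant '0 0 0 -0.42 1.7 0.2 0; 0 0 0 -0.41 1.7 0.2 0; 0 0 0 -0.33 1.09 -0.17 0; 0 0 0 -0.33 1.09 -0.17 0; 0 0 0 -0.33 1.09 -0.17 0; 0 0 0 -0.33 1.09 -0.17 0'; python3 -m pendant '0 0 0 -0.32 1.07 -0.43 0; 0 0 0 -0.32 1.07 -0.43 0; 0 0 0 -0.32 1.07 -0.43 0'
python3 - <<'E'
from fx import *
s=env.read_state();print(inv(s["position"]))
p,d,c=look("s12","scene");cv2.imwrite("pics/s12c.png",cv2.resize(p[100:330,160:390],(600,600),interpolation=cv2.INTER_CUBIC))
E
```

```text
clock: 16.25
position: [0.5938, -0.1254, 0.2649]
ee_rot: [0.802, -0.597, 0.0, -0.0]
wrist_force: [2.5, -1.9, -1.1]
grip_width: 0.002
clock: 16.62
position: [0.5835, -0.0933, 0.2513]
ee_rot: [0.802, -0.597, -0.0, 0.0]
wrist_force: [1.4, -1.8, -0.3]
grip_width: -0.0
[  0.40028476 -29.06761634 251.3392507 ]
pos [ 0.5835 -0.0933  0.2513] F [ 1.4 -1.8 -0.3]
```

View pics/s12c.png

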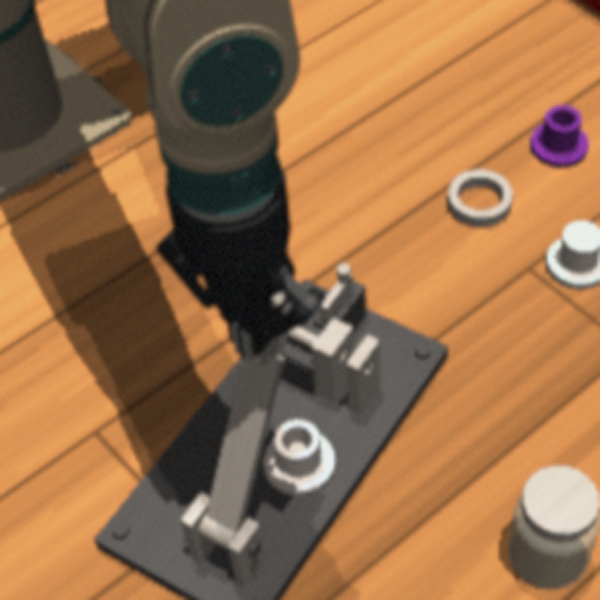

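The bar is swinging down smoothly at about 2 N. I'll continue to about 0.4 rad.

```bash
python3 -m pendant '0 0 0 -0.3 0.98 -0.65 0; 0 0 0 -0.3 0.98 -0.65 0; 0 0 0 -0.3 0.98 -0.65 0; 0 0 0 -0.25 0.82 -0.83 0; 0 0 0 -0.25 0.82 -0.83 0; 0 0 0 -0.25 0.82 -0.83 0; 0 0 0 -0.2 0.65 -1 0; 0 0 0 -0.2 0.65 -1 0; 0 0 0 -0.2 0.65 -1 0; 0 0 0 0 0 0 0'
python3 - <<'E'
from fx import *
s=env.read_state();print(inv(s["position"]))
p,d,c=look("s13","scene");cv2.imwrite("pics/s13c.png",cv2.resize(p[100:330,160:390],(600,600),interpolation=cv2.INTER_CUBIC))
E
```

```text
clock: 17.92
position: [0.5601, -0.0199, 0.176]
ee_rot: [0.803, -0.597, -0.001, 0.001]
wrist_force: [0.4, -0.2, 0.0]
grip_width: -0.002
[ -0.70628543  47.90591719 176.03108331]
pos [ 0.5601 -0.0199  0.176 ] F [ 0.4 -0.2  0. ]
```

View pics/s13c.png

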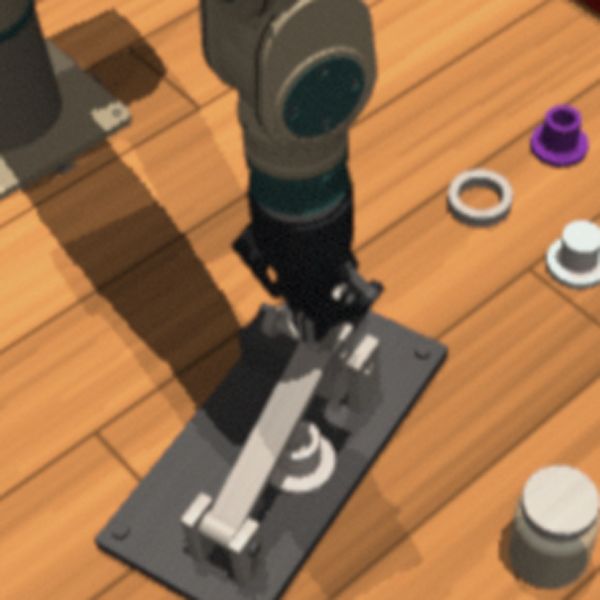

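```bash
python3 -m pendant '0 0 0 0 0 2 0; 0 0 0 0.69 -2.25 0.5 0; 0 0 0 0 0 -2.5 0; 0 0 0 0 0 -1.5 0; 0 0 0 -0.07 0.24 -0.8 0; 0 0 0 -0.07 0.24 -0.8 0; 0 0 0 -0.07 0.24 -0.8 0; 0 0 0 -0.07 0.24 -0.8 0; 0 0 0 -0.04 0.13 -0.8 0; 0 0 0 -0.04 0.13 -0.8 0; 0 0 0 -0.03 0.12 -0.8 0; 0 0 0 0 0 0 0'
python3 - <<'E'
from fx import *
s=env.read_state();print(inv(s["position"]))
p,d,c=look("s14","scene");cv2.imwrite("pics/s14c.png",cv2.resize(p[150:330,180:360],(600,600),interpolation=cv2.INTER_CUBIC))
X=inv(cloud("scene",d))
for y in range(-80,110,15):
    m=(abs(X[...,0])<14)&(abs(X[...,1]-y)<7)&(X[...,2]>70)&(X[...,2]<130)
    if m.sum():print(y,m.sum(),np.median(X[m],0).round(1))
E
```

```text
clock: 19.48
position: [0.5637, -0.0296, 0.1056]
ee_rot: [0.802, -0.597, -0.001, 0.001]
wrist_force: [-0.4, 0.5, 0.1]
grip_width: -0.001
[-7.32026916e-02  3.76049578e+01  1.05553737e+02]
pos [ 0.5637 -0.0296  0.1056] F [-0.4  0.5  0.1]
-80 81 [ -0.5 -80.4  82. ]
-65 79 [ -0.5 -64.4  83. ]
-50 77 [  1.1 -50.   84.9]
-35 75 [  0.4 -35.1  86.5]
-20 80 [  0.6 -19.8  88.5]
-5 73 [ 0.2 -5.1 90.4]
10 68 [ 0.3  9.5 91.9]
25 122 [ 2.1 27.4 96.4]
40 24 [12.1 36.7 96.5]
55 6 [11.6 50.8 94.7]
70 5 [  2.1  73.8 110.7]
85 2 [ 9.6 81.7 89.5]
100 11 [  6.7 105.2 111.9]
```

View pics/s14c.png

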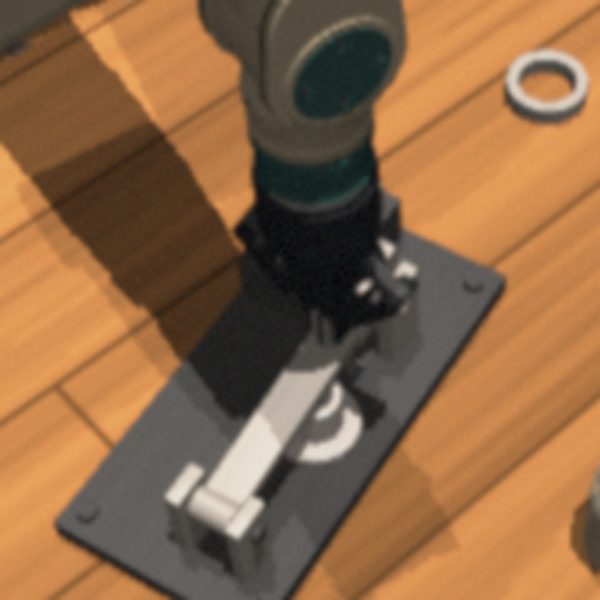

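The bar is at about 0.11 rad and the shut tip reach is about 8–9 mm, so home should be at TCP z≈88 mm. I'll press down slowly.

```bash
python3 -m pendant '0 0 0 0 0 -0.5 0; 0 0 0 0 0 -0.5 0; 0 0 0 0 0 -0.4 0; 0 0 0 0 0 -0.3 0; 0 0 0 0 0 0 0'; python3 -m pendant '0 0 0 0 0 -0.3 0; 0 0 0 0 0 -0.2 0; 0 0 0 0 0 0 0';python3 -m pendant '0 0 0 0 0 -0.2 0; 0 0 0 0 0 0 0'
```

```text
clock: 20.15
position: [0.5642, -0.0298, 0.0892]
ee_rot: [0.802, -0.597, -0.0, 0.0]
wrist_force: [-0.1, 0.4, 0.3]
grip_width: 0.003
clock: 20.52
position: [0.5645, -0.0298, 0.0879]
ee_rot: [0.802, -0.597, 0.0, 0.0]
wrist_force: [-7.4, 0.3, 20.2]
grip_width: 0.001
clock: 20.78
position: [0.5646, -0.0298, 0.0878]
ee_rot: [0.802, -0.597, 0.001, 0.0]
wrist_force: [-12.2, 1.2, 31.3]
grip_width: -0.001
```

The hard stop at TCP z=87.8 mm, with 31 N of reaction, means the bar is home. I'll lift off and look at the pin and keeper.

```bash
python3 -m pendant '0 0 0 0 0 3 0; 0 0 0 0 0 5 0; 0 0 0 -1.7 0.57 5 0; 0 0 0 -1.7 0.57 3 0; 0 0 0 -1.8 0.57 0 0; 0 0 0 -1.8 0.57 0 0; 0 0 0 0 0 0 0; 0 0 0 0 0 0 0'
python3 - <<'E'
from fx import *
s=env.read_state();print(inv(s["position"]))
p,d,c=look("w15");np.savez("w15.npz",d=d,**c);X=inv(cloud("wrist",d,c))
p2,d2,c2=look("s15","scene");cv2.imwrite("pics/s15c.png",cv2.resize(p2[180:330,190:340],(600,600),interpolation=cv2.INTER_CUBIC))
X2=inv(cloud("scene",d2))
for y in range(-80,65,15):
    m=(abs(X2[...,0])<13)&(abs(X2[...,1]-y)<7)&(X2[...,2]>70)&(X2[...,2]<130);print(y,m.sum(),np.median(X2[m],0).round(1))
p3,d3,c3=look("t15","top");cv2.imwrite("pics/t15c.png",cv2.resize(p3[195:315,275:435],(800,600),interpolation=cv2.INTER_CUBIC))
E
```

```text
clock: 21.78
position: [0.494, -0.0068, 0.2414]
ee_rot: [0.802, -0.597, -0.001, 0.0]
wrist_force: [0.1, 0.0, 0.7]
grip_width: -0.001
[-60.1399462   79.67941267 241.42880031]
pos [ 0.494  -0.0068  0.2414] F [0.1 0.  0.7]
pos [ 0.4944 -0.0068  0.2417] F [-0.1 -0.1  0.4]
-80 69 [  0.1 -79.4  79.1]
-65 67 [ -0.4 -64.8  79.9]
-50 68 [ -1.  -49.7  79.4]
-35 63 [ -0.7 -35.1  79.3]
-20 65 [  0.6 -20.   79.4]
-5 65 [-0.4 -5.5 79.2]
10 63 [-0.1 10.8 78.9]
25 61 [-0.6 25.5 79.2]
40 60 [-0.4 39.7 80. ]
55 60 [-0.2 54.6 79.5]
pos [ 0.4947 -0.0069  0.2419] F [-0.5  0.3 -0.1]
```

View pics/w15.png

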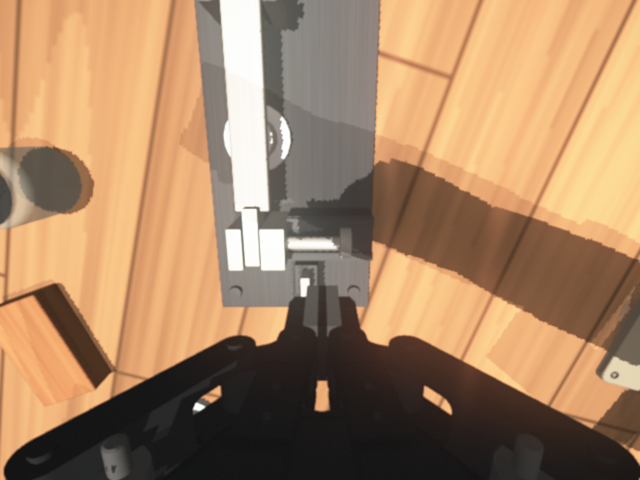

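View pics/s15c.png

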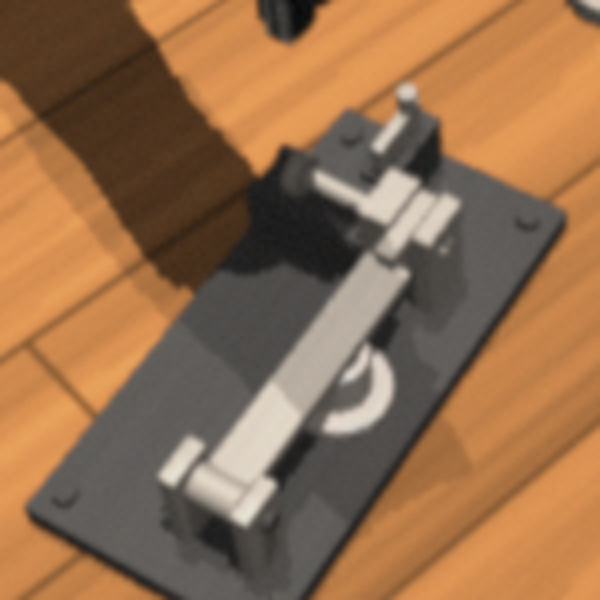

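The bar's top is level at z≈79.4 all along and the eye sits in the fork, so it's home. Next I'll measure the pin head and keeper end from the depth images.

Run:
```python
from fx import *
z=np.load("w15.npz");c={k:z[k] for k in("camera_matrix","R","t")}
for n,X in(("w15",inv(cloud("wrist",z["d"],c))),("top0",inv(cloud("top",np.load("top0.npy")))),("t15",inv(cloud("top",np.load("t15.npy")))),("scene0",inv(cloud("scene",np.load("scene0.npy"))))):
    m=(abs(X[...,1]-100)<16)&(X[...,0]<-45)&(X[...,0]>-125)&(X[...,2]>81)&(X[...,2]<95)
    if m.sum():print(n,"head",m.sum(),np.percentile(X[m],[3,50,97],axis=0).round(1).tolist())
    m=(abs(X[...,1]-165)<40)&(X[...,0]<-25)&(X[...,0]>-70)&(X[...,2]>80)&(X[...,2]<95)
    if m.sum():print(n,"keeper",m.sum(),np.percentile(X[m],[3,50,97],axis=0).round(1).tolist())
    m=(abs(X[...,1]-165)<40)&(X[...,0]<-25)&(X[...,0]>-70)&(X[...,2]>97)&(X[...,2]<115)
    if m.sum():print(n,"kpost",m.sum(),np.percentile(X[m],[3,50,97],axis=0).round(1).tolist())
```

```text
w15 head 287 [[-85.4, 87.9, 81.7], [-80.5, 96.7, 86.0], [-75.9, 108.9, 87.9]]
w15 keeper 169 [[-48.5, 125.8, 81.7], [-44.1, 131.1, 89.3], [-40.6, 142.2, 90.7]]
top0 head 40 [[-84.9, 89.3, 81.1], [-79.9, 99.6, 83.0], [-59.0, 109.1, 87.8]]
top0 keeper 47 [[-48.0, 128.5, 82.6], [-43.9, 143.7, 88.0], [-40.5, 169.6, 91.8]]
top0 kpost 18 [[-49.0, 158.1, 99.9], [-44.8, 163.1, 103.3], [-39.1, 167.6, 108.8]]
t15 keeper 47 [[-48.0, 128.5, 84.7], [-44.0, 144.4, 88.0], [-40.5, 170.3, 93.3]]
t15 kpost 19 [[-49.0, 158.1, 100.7], [-44.8, 162.8, 104.1], [-39.1, 167.6, 108.7]]
scene0 head 41 [[-84.5, 88.6, 81.4], [-78.7, 98.2, 85.4], [-70.3, 108.6, 89.4]]
scene0 keeper 70 [[-48.0, 127.6, 80.7], [-41.6, 146.7, 88.3], [-39.1, 169.8, 92.3]]
scene0 kpost 28 [[-50.3, 158.4, 97.6], [-43.6, 162.8, 104.8], [-38.6, 168.3, 108.3]]
```

View pics/t15c.png

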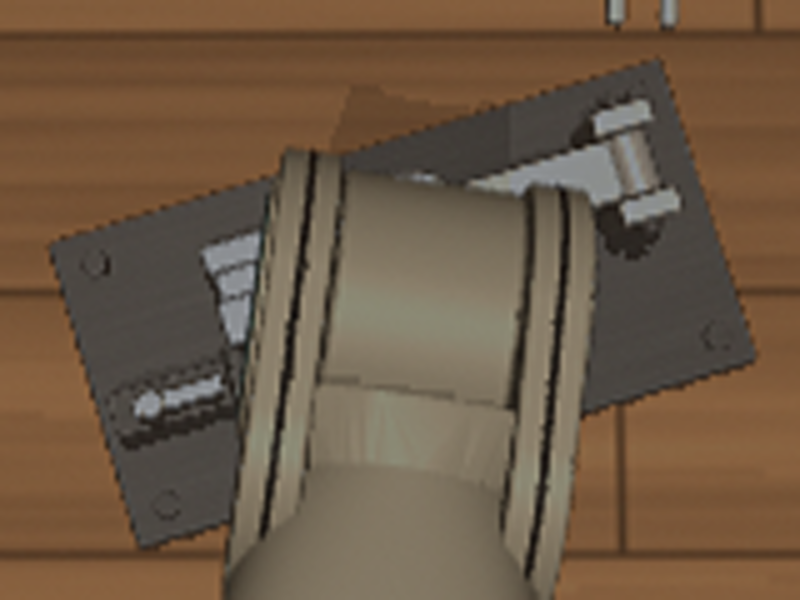

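The pin head's back is at x≈-86 and the keeper's outer end is at y≈172 with x≈-44.5. I'll go behind the pin head at tip height z≈67.

```bash
python3 -m pendant '0 0 0 -2.9 0.1 0 0; 0 0 0 -2.92 0.15 -1 0; 0 0 0 0 0 -4.5 0; 0 0 0 0 0 -5 0; 0 0 0 0 0 -4 0; 0 0 0 0 0 -1.7 0; 0 0 0 0 0 0 0; 0 0 0 0 0 0 0'
python3 - <<'E'
from fx import *
s=env.read_state();print(inv(s["position"]))
p,d,c=look("w16")
p2,d2,c2=look("s16","scene");cv2.imwrite("pics/s16c.png",cv2.resize(p2[160:310,190:340],(600,600),interpolation=cv2.INTER_CUBIC))
E
```

```text
clock: 22.92
position: [0.4373, -0.0045, 0.0814]
ee_rot: [0.802, -0.597, 0.001, -0.0]
wrist_force: [-0.0, 0.1, 1.1]
grip_width: 0.003
[-113.7480183    98.31637671   81.37259858]
pos [ 0.4373 -0.0045  0.0814] F [-0.   0.1  1.1]
pos [ 0.4376 -0.0045  0.0817] F [ 0.9 -0.2  0.2]
```

View pics/w16.png

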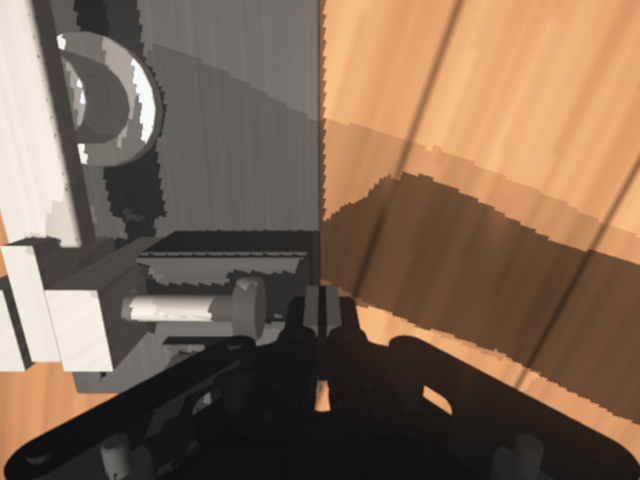

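View pics/s16c.png

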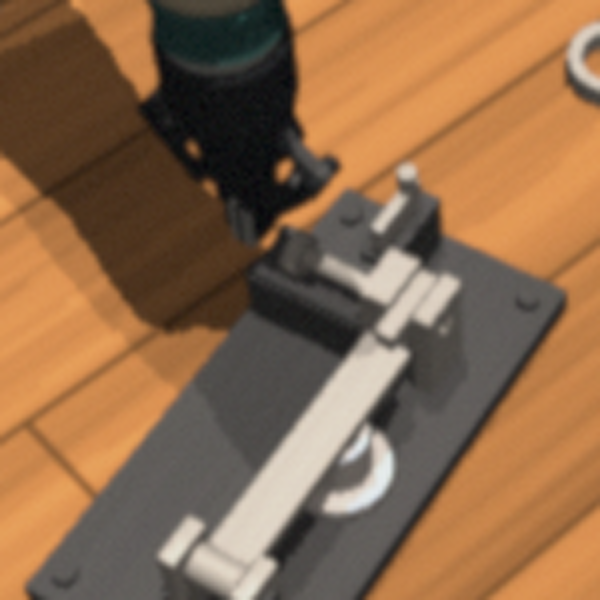

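```bash
python3 -m pendant '0 0 0 0 0 -0.6 0; 0 0 0 0.77 0.23 0 0; 0 0 0 0.57 0.17 0 0; 0 0 0 0.57 0.17 0 0; 0 0 0 0.57 0.17 0 0; 0 0 0 0.57 0.17 0 0; 0 0 0 0.57 0.17 0 0; 0 0 0 0 0 0 0'
python3 -c "
from fx import *
s=env.read_state();print(inv(s['position']))
look('w17')"
```

```text
clock: 24.02
position: [0.4734, 0.0067, 0.0747]
ee_rot: [0.803, -0.597, 0.0, -0.0]
wrist_force: [-0.2, 0.3, 0.1]
grip_width: 0.001
[-76.01693122  98.51652987  74.74062705]
pos [0.4734 0.0067 0.0747] F [-0.2  0.3  0.1]
```

View pics/w17.png

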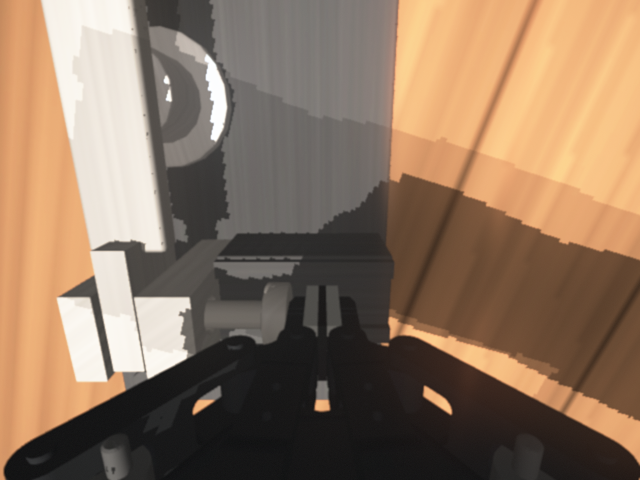

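```bash
python3 -c "
from fx import *
d=np.load('w17.npy');c=env.camera_params('wrist');X=inv(cloud('wrist',d,c))
for u,v in((250,340),(235,345),(220,350),(180,365),(100,405),(297,320),(310,310)):print(u,v,d[v,u],X[v,u].round(1))"
```

```text
250 340 0.10747228 [-54.6  85.3 114.7]
235 345 0.10231609 [-51.2  83.9 119.7]
220 350 0.10202498 [-46.9  85.1 120.4]
180 365 0.096551664 [-37.5  85.8 126.3]
100 405 0.08137496 [-25.1  85.2 142. ]
297 320 0.13028842 [-67.3  91.   92.6]
310 310 0.12838915 [-72.2  86.5  93.2]
```

The linkages sit at z≥~106, clear of the fork tops at 94. I'll continue pushing.

```bash
python3 -m pendant '0 0 0 0.48 0.145 0 0; 0 0 0 0.48 0.145 0 0; 0 0 0 0.38 0.115 0 0; 0 0 0 0 0 0 0'; python3 -m pendant '0 0 0 0.29 0.09 0 0; 0 0 0 0.29 0.09 0 0; 0 0 0 0 0 0 0'
python3 -c "
from fx import *
s=env.read_state();print(inv(s['position']))
look('w18')"
```

```text
clock: 24.58
position: [0.4865, 0.0107, 0.0747]
ee_rot: [0.802, -0.597, 0.0, -0.0]
wrist_force: [0.5, 0.6, -0.9]
grip_width: -0.004
clock: 24.95
position: [0.4921, 0.0125, 0.0747]
ee_rot: [0.802, -0.597, 0.0, -0.0]
wrist_force: [0.7, 0.1, 0.5]
grip_width: 0.003
[-56.4260388   98.63187072  74.68820766]
pos [0.4921 0.0125 0.0747] F [0.7 0.1 0.5]
```

View pics/w18.png

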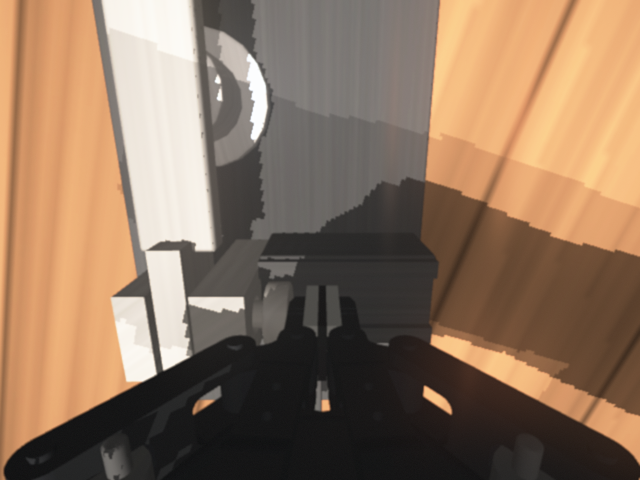

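A small gap between the head and the cheek is still visible around (255,310). I'll keep going until the force rises.

```bash
python3 -m pendant '0 0 0 0.29 0.09 0 0; 0 0 0 0.19 0.06 0 0; 0 0 0 0 0 0 0'; python3 -m pendant '0 0 0 0.19 0.06 0 0; 0 0 0 0.19 0.06 0 0; 0 0 0 0 0 0 0'
python3 -c "
from fx import *
s=env.read_state();print(inv(s['position']))"
```

```text
clock: 25.38
position: [0.4966, 0.014, 0.0746]
ee_rot: [0.802, -0.597, 0.0, -0.0]
wrist_force: [-0.7, -0.6, -0.3]
grip_width: -0.005
clock: 25.75
position: [0.4967, 0.0141, 0.0743]
ee_rot: [0.802, -0.597, -0.002, 0.003]
wrist_force: [-7.9, -3.8, 8.1]
grip_width: -0.002
[-51.51437416  98.8663558   74.28917997]
```

```bash
python3 -m pendant '0 0 0 0.29 0.09 0 0; 0 0 0 0.29 0.09 0 0; 0 0 0 0 0 0 0'
python3 -c "
from fx import *
s=env.read_state();print(inv(s['position']))
look('w19')"
```

```text
clock: 26.12
position: [0.4968, 0.0143, 0.0739]
ee_rot: [0.802, -0.597, -0.005, 0.009]
wrist_force: [-20.6, -9.0, 19.9]
grip_width: -0.0
[-51.34547298  99.04375754  73.86330464]
pos [0.4968 0.0143 0.0739] F [-20.6  -9.   19.9]
```

View pics/w19.png

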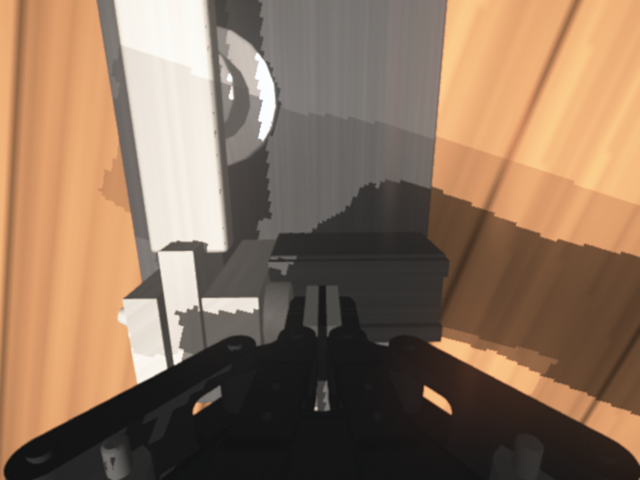

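The head is hard against the fork: 22 N with no further motion, and the pin's tip shows beyond the far cheek at (122,318). I'll retreat, lift and go to the keeper's outer end.

```bash
python3 -m pendant '0 0 0 -1 -0.3 0 0; 0 0 0 -1.9 -0.57 0 0; 0 0 0 0 0 4 0; 0 0 0 0 0 5 0; 0 0 0 0 3.4 3 0; 0 0 0 0.04 3.4 0 0; 0 0 0 0.04 3.46 0 0; 0 0 0 0 0 0 0; 0 0 0 0 0 0 0'
python3 - <<'E'
from fx import *
s=env.read_state();print(inv(s["position"]))
p,d,c=look("w20")
p2,d2,c2=look("s20","scene");cv2.imwrite("pics/s20c.png",cv2.resize(p2[160:310,190:340],(600,600),interpolation=cv2.INTER_CUBIC))
X=inv(cloud("scene",d2))
m=(abs(X[...,1]-100)<16)&(X[...,0]<-30)&(X[...,0]>-125)&(X[...,2]>81)&(X[...,2]<95);print("head",m.sum(),np.percentile(X[m],[3,50,97],axis=0).round(1).tolist())
E
```

```text
clock: 27.3
position: [0.4781, 0.1107, 0.1946]
ee_rot: [0.803, -0.597, 0.0, -0.0]
wrist_force: [-0.1, -0.3, 0.0]
grip_width: -0.001
[-41.31247789 196.75201653 194.60907966]
pos [0.4781 0.1107 0.1946] F [-0.1 -0.3  0. ]
pos [0.478  0.1104 0.1946] F [ 0.9 -0.4  0.6]
head 22 [[-36.8, 88.8, 82.7], [-33.3, 97.4, 86.1], [-31.3, 106.8, 89.1]]
```

View pics/w20.png

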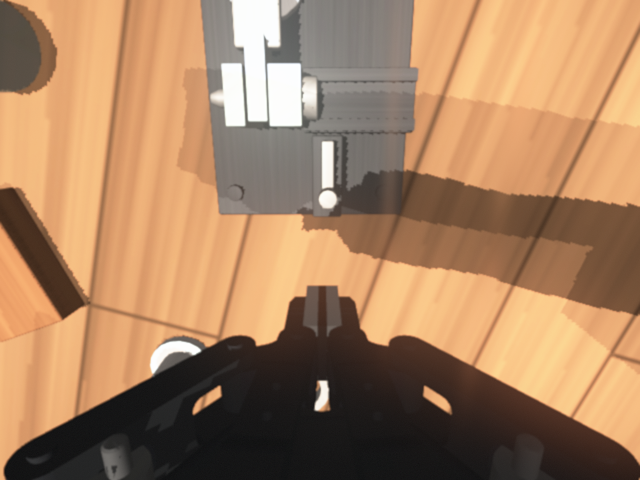

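View pics/s20c.png

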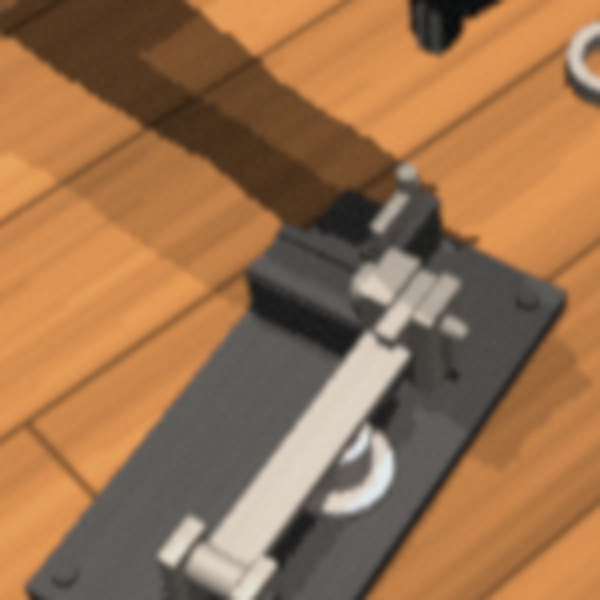

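The pin head is against the cheek, with measured x between about -37 and -31, and the tip shows beyond the far cheek. Next I'll drop down outside the keeper's end.

```bash
python3 -m pendant '0 0 0 -0.29 -0.09 -3 0; 0 0 0 0 0 -4 0; 0 0 0 0 0 -3 0; 0 0 0 0 0 -1.5 0; 0 0 0 0 0 0 0; 0 0 0 0.23 -0.77 0 0; 0 0 0 0.2 -0.67 0 0; 0 0 0 0.17 -0.57 0 0; 0 0 0 0 0 0 0'
python3 - <<'E'
from fx import *
s=env.read_state();print(inv(s["position"]))
p,d,c=look("w21")
E
```

```text
clock: 28.52
position: [0.4816, 0.0891, 0.0802]
ee_rot: [0.802, -0.597, 0.001, -0.0]
wrist_force: [-0.1, -0.1, 0.6]
grip_width: 0.002
[-44.22191121 175.03140611  80.16756879]
pos [0.4816 0.0891 0.0802] F [-0.1 -0.1  0.6]
```

View pics/w21.png

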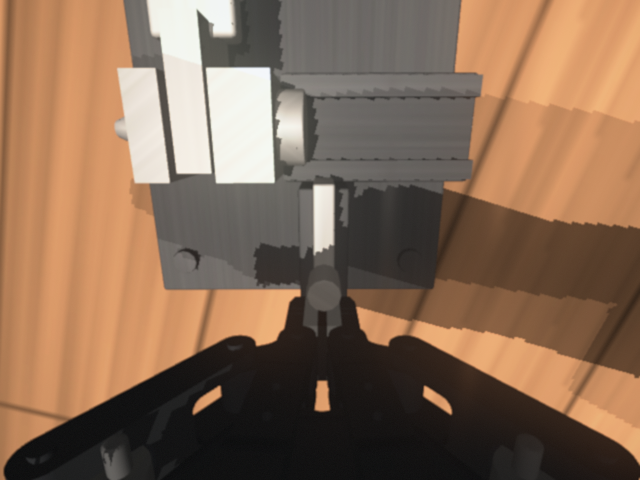

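```bash
python3 -m pendant '0 0 0 0.17 -0.57 0 0; 0 0 0 0.17 -0.57 0 0; 0 0 0 0.17 -0.57 0 0; 0 0 0 0 0 0 0'; python3 -m pendant '0 0 0 0.15 -0.48 0 0; 0 0 0 0 0 0 0'
python3 - <<'E'
from fx import *
s=env.read_state();print(inv(s["position"]))
p,d,c=look("w22")
E
```

```text
clock: 29.08
position: [0.4862, 0.0719, 0.0795]
ee_rot: [0.802, -0.597, 0.0, 0.0]
wrist_force: [-0.4, 0.2, -0.1]
grip_width: -0.003
clock: 29.32
position: [0.4874, 0.0674, 0.0794]
ee_rot: [0.802, -0.597, 0.0, 0.0]
wrist_force: [-0.8, 0.5, 0.2]
grip_width: -0.0
[-44.94197862 152.5852511   79.42626694]
pos [0.4874 0.0674 0.0794] F [-0.8  0.5  0.2]
```

View pics/w22.png

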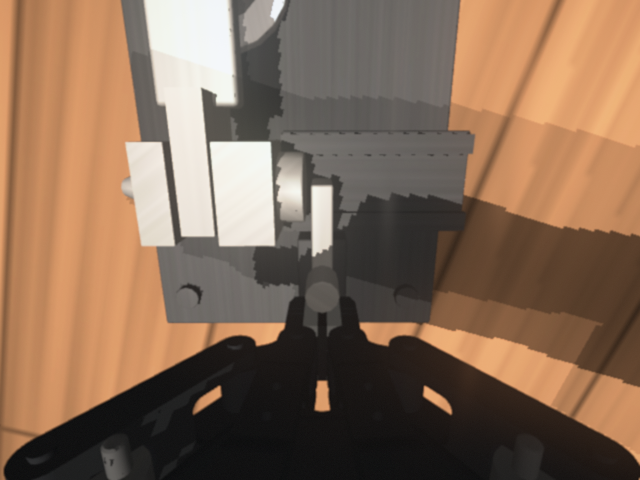

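The keeper is passing behind the head, with its end now at (322,185). I'll push on until it meets its stop.

```bash
python3 -m pendant '0 0 0 0.13 -0.43 0 0; 0 0 0 0.09 -0.29 0 0; 0 0 0 0 0 0 0'; python3 -m pendant '0 0 0 0.09 -0.29 0 0; 0 0 0 0.09 -0.29 0 0; 0 0 0 0 0 0 0'
python3 - <<'E'
from fx import *
s=env.read_state();print(inv(s["position"]))
p,d,c=look("w23")
E
```

```text
clock: 29.75
position: [0.4889, 0.0628, 0.0795]
ee_rot: [0.803, -0.596, -0.002, -0.002]
wrist_force: [-2.8, 7.3, 3.2]
grip_width: -0.002
clock: 30.12
position: [0.4889, 0.0625, 0.0796]
ee_rot: [0.804, -0.595, -0.008, -0.007]
wrist_force: [-5.1, 23.4, 7.6]
grip_width: -0.001
[-44.96842591 147.47480789  79.58401423]
pos [0.4889 0.0625 0.0796] F [-5.1 23.4  7.6]
```

View pics/w23.png

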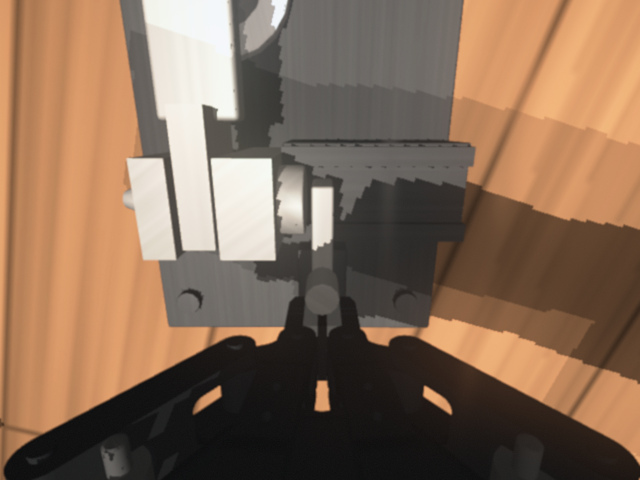

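It stopped at 23 N. I'll back off and check the keeper's travel and the whole assembly.

```bash
python3 -m pendant '0 0 0 -0.3 1 0 0; 0 0 0 -0.6 2 0 0; 0 0 0 -0.6 2 2 0; 0 0 0 0 0 5 0; 0 0 0 -0.6 2 6 0; 0 0 0 -0.6 2 3 0; 0 0 0 0 0 0 0; 0 0 0 0 0 0 0'
python3 - <<'E'
from fx import *
p,d,c=look("w24");p2,d2,c2=look("s24","scene");p3,d3,c3=look("t24","top")
cv2.imwrite("pics/s24c.png",cv2.resize(p2[160:310,190:340],(600,600),interpolation=cv2.INTER_CUBIC))
cv2.imwrite("pics/t24c.png",cv2.resize(p3[195:315,275:435],(800,600),interpolation=cv2.INTER_CUBIC))
for n,X in(("w",inv(cloud("wrist",d,c))),("s",inv(cloud("scene",d2))),("t",inv(cloud("top",d3)))):
    for q,m in(("kpost",(abs(X[...,1]-135)<45)&(abs(X[...,0]+45)<18)&(X[...,2]>98)&(X[...,2]<115)),("keeper",(abs(X[...,1]-135)<65)&(abs(X[...,0]+45)<5)&(X[...,2]>80)&(X[...,2]<93)),("head",(abs(X[...,1]-100)<16)&(abs(X[...,0]+34)<5)&(X[...,2]>81)&(X[...,2]<92))):
        if m.sum():print(n,q,m.sum(),np.percentile(X[m],[3,50,97],axis=0).round(1).tolist())
E
```

```text
clock: 31.18
position: [0.4643, 0.1439, 0.2377]
ee_rot: [0.802, -0.597, 0.0, 0.001]
wrist_force: [-0.8, -0.2, -0.0]
grip_width: -0.0
pos [0.4643 0.1439 0.2377] F [-0.8 -0.2 -0. ]
pos [0.4638 0.1438 0.2371] F [-1.5  1.   0. ]
pos [0.4636 0.1437 0.2368] F [-0.4 -0.3 -0.6]
w kpost 245 [[-49.7, 121.9, 100.2], [-44.8, 127.2, 105.6], [-39.8, 132.2, 107.0]]
w keeper 536 [[-48.5, 91.9, 88.0], [-44.8, 107.1, 89.6], [-41.1, 135.0, 91.1]]
w head 415 [[-37.5, 87.5, 81.6], [-33.5, 99.7, 86.1], [-29.4, 109.6, 88.1]]
s kpost 25 [[-48.9, 122.3, 100.2], [-44.7, 127.0, 104.8], [-39.1, 133.9, 108.9]]
s keeper 60 [[-48.1, 92.9, 81.2], [-42.8, 109.1, 88.5], [-40.2, 134.1, 91.5]]
s head 21 [[-37.6, 89.5, 82.2], [-33.3, 98.8, 86.5], [-30.6, 107.6, 89.4]]
t kpost 19 [[-48.9, 121.9, 99.5], [-44.0, 127.5, 102.9], [-39.7, 131.7, 106.7]]
t keeper 45 [[-48.0, 92.8, 82.8], [-44.4, 107.1, 87.8], [-40.7, 134.1, 91.7]]
t head 22 [[-37.1, 90.6, 81.4], [-33.3, 99.0, 84.6], [-29.7, 107.5, 89.8]]
```

View pics/t24c.png

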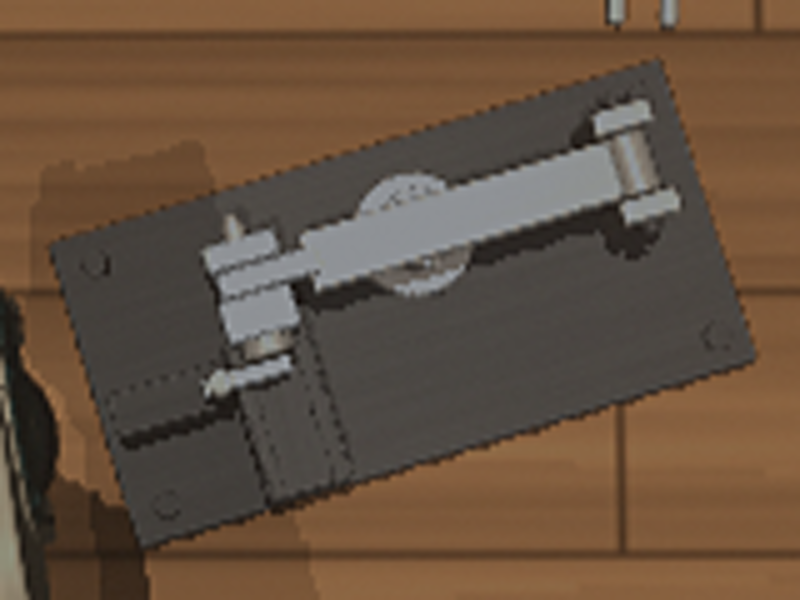

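View pics/w24.png

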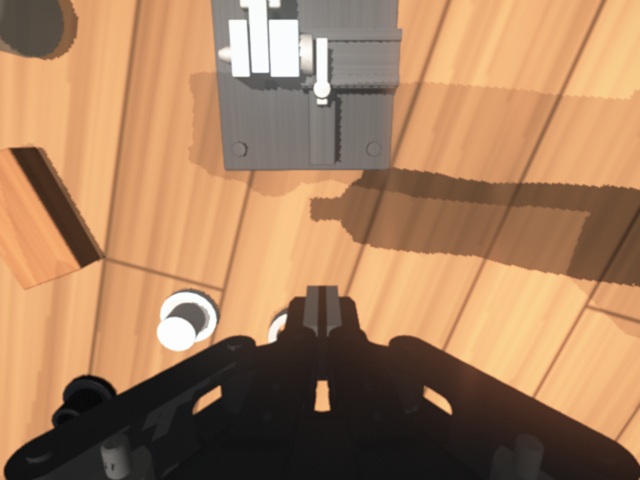

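View pics/s24.png

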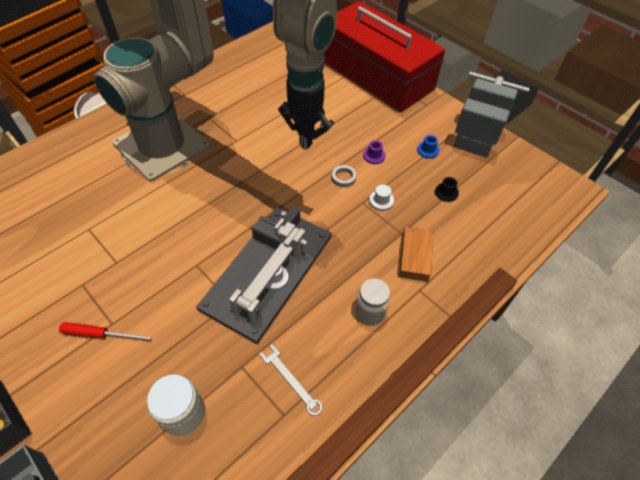

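The hub, bar and pin look right, and the keeper is behind the head. Its measured travel is about 36 mm (post from y 163 to 127), not the full 38, so I'll push once more to tell a true end stop from friction.

```bash
python3 -m pendant '0 0 0 0.6 -2 -3 0; 0 0 0 0.6 -2 -6 0; 0 0 0 0 0 -5 0; 0 0 0 0.6 -2 -1.5 0; 0 0 0 0.3 -1 0 0; 0 0 0 0 0 0 0'
python3 -c "
from fx import *
s=env.read_state();print(inv(s['position']))"
```

```text
clock: 32.08
position: [0.4863, 0.0742, 0.085]
ee_rot: [0.802, -0.597, 0.0, -0.0]
wrist_force: [-0.2, 0.4, 0.1]
grip_width: 0.0
[-44.08078635 159.42573002  85.01387435]
```

```bash
python3 -m pendant '0 0 0 0 0 -0.7 0; 0 0 0 0.14 -0.48 0 0; 0 0 0 0.14 -0.48 0 0; 0 0 0 0.09 -0.3 0 0; 0 0 0 0 0 0 0'; python3 -m pendant '0 0 0 0.12 -0.38 0 0; 0 0 0 0.12 -0.38 0 0; 0 0 0 0 0 0 0';python3 -m pendant '0 0 0 0.06 -0.2 0 0; 0 0 0 0 0 0 0'
python3 -c "
from fx import *
s=env.read_state();print(inv(s['position']))"
```

```text
clock: 32.7
position: [0.4893, 0.063, 0.0779]
ee_rot: [0.802, -0.597, -0.001, -0.001]
wrist_force: [-1.7, 4.4, 2.8]
grip_width: 0.0
clock: 33.08
position: [0.4893, 0.0627, 0.078]
ee_rot: [0.804, -0.595, -0.008, -0.007]
wrist_force: [-5.8, 25.0, 8.2]
grip_width: 0.004
clock: 33.33
position: [0.4893, 0.0626, 0.078]
ee_rot: [0.804, -0.594, -0.009, -0.009]
wrist_force: [-6.7, 29.7, 10.9]
grip_width: 0.004
[-44.5054384  147.44564389  78.01042566]
```

It stops at the same place (y=147.45) at 30 N, about ten times the sliding force, so this is the end stop. The keeper most likely started about 2 mm in. I'll retreat clear, do a last check and hand in.

```bash
python3 -m pendant '0 0 0 -0.3 1 0 0; 0 0 0 -0.6 2 0 0; 0 0 0 -0.6 2 2 0; 0 0 0 0 0 5 0; 0 0 0 -0.6 2 6 0; 0 0 0 -0.6 2 3 0; 0 0 0 0 0 0 0; 0 0 0 0 0 0 0'
python3 - <<'E'
from fx import *
p2,d2,c2=look("s25","scene");p3,d3,c3=look("t25","top");X=inv(cloud("top",d3))
for q,m in(("kpost",(abs(X[...,1]-135)<45)&(abs(X[...,0]+45)<18)&(X[...,2]>98)&(X[...,2]<115)),("head",(abs(X[...,1]-100)<16)&(abs(X[...,0]+34)<5)&(X[...,2]>81)&(X[...,2]<92)),("bar@55",(abs(X[...,1]-55)<8)&(abs(X[...,0])<12)&(X[...,2]>60)),("bar@-60",(abs(X[...,1]+60)<8)&(abs(X[...,0])<12)&(X[...,2]>60))):print(q,m.sum(),np.median(X[m],0).round(1))
a=cv2.imread("pics/top0.png");df=cv2.absdiff(a,p3).max(2)
for n,u,v in(("blank",217,242),("collar",221,290),("black",160,205),("blue",125,256),("purple",175,290),("jar",316,158),("offcut",244,174),("wrench",404,165),("tin",492,198),("driver",498,300)):print(n,int((df[v-14:v+14,u-14:u+14]>40).sum()),end=" ")
cv2.imwrite("pics/t25c.png",cv2.resize(p3[195:315,275:435],(800,600),interpolation=cv2.INTER_CUBIC))
E
```

```text
clock: 34.33
position: [0.4649, 0.1418, 0.2357]
ee_rot: [0.802, -0.597, 0.0, 0.001]
wrist_force: [-0.5, -0.9, 0.1]
grip_width: 0.001
pos [0.4649 0.1418 0.2357] F [-0.5 -0.9  0.1]
pos [0.4644 0.1416 0.235 ] F [ 0.6  0.4 -0.9]
kpost 19 [-44.  127.5 103.5]
head 26 [-33.5 100.1  84. ]
bar@55 63 [ 0.4 55.  77.7]
bar@-60 63 [ -0.1 -59.3  78. ]
blank 7 collar 449 black 0 blue 0 purple 0 jar 0 offcut 0 wrench 0 tin 0 driver 0
```

View pics/t25c.png

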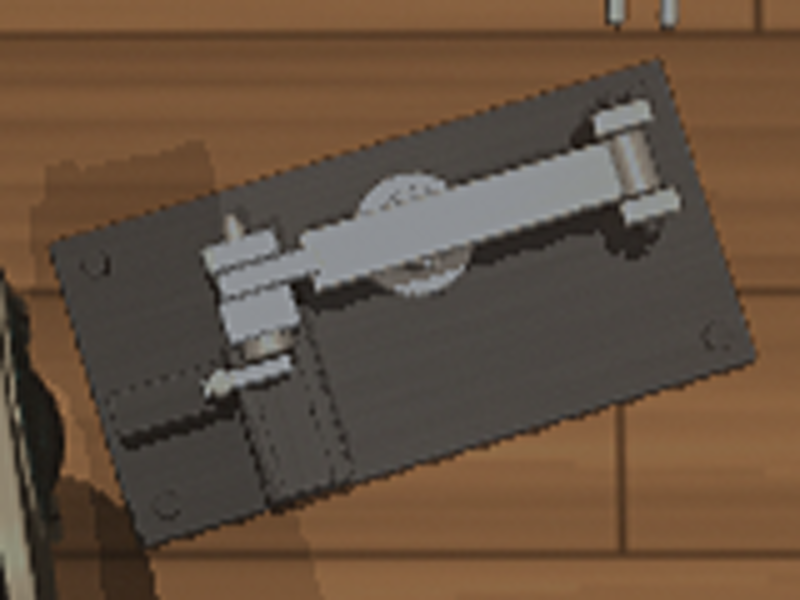

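The collar's change is the arm hiding it in the top view. In the scene view it's still at (344,176), as at the start. Everything else is unmoved, so I'm handing in.

```bash
python3 -c "
from bench import env
print(env.sign_off())"
```

```text
the job is handed in; nothing more can be done
None
```

The hub is clamped in the fixture, done in the order asked, and I handed the job in at about 34 s of the 69 s allowed. I got no verdict back.

- **Bar opened first:** the bar leaned in too far for the wrist to fit. With the hub in hand I pushed it back from about 1.36 to 1.455 rad (up to about 34 N on the wrist) before setting the hub down.
- **Hub:** flange down on the post, flange top at z≈30 mm, with the post visible in the bore.
- **Bar:** pressed to a hard stop at 31 N. Its upper side is level along its length, at about 78 to 80 mm depending on the camera (80 nominal).
- **Pin:** pushed until it stopped at about 22 N. The head measures x≈-37 to -30 mm against the fork's near cheek, and the tip shows beyond the far cheek.
- **Keeper:** behind the head, at a hard stop. A second push, at 30 N, stopped at the same place.

**One check disagreed:** the keeper's measured travel was about 36 mm, not 38. I take it that it started about 2 mm in, because the stop was hard and repeatable at about ten times the sliding force.

**Other things on the bench:** the top-view comparison showed nothing moved. The arm hid the collar there, but it was in its original place in the scene view taken after the first keeper push.

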